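# Fetch the reference puck from among the vials

### The arm

A 6-joint arm with a two-finger parallel gripper is mounted at the origin on a cart in front of the work surface, level with it; the furniture and walls round the work are solid. World frame = base frame: x ahead of the robot, y to its left, z up, the work surface at z = 0. Lengths are in m, angles in rad, forces in N, time in s.
With the tool pointing down it reaches from about 0.325 to 0.925 m from the base axis. Payload 3.1 kg.
Tool frame: the origin (TCP) lies at the very end of the fingers, on their centre line; the grasp point (between the pads) lies 19 mm behind it; z points along the fingers, y is the line along which they close (so a half turn about z gives the same grasp; the last joint's range is limited). The gripper opens to 85 mm and grips with 20 to 120 N. Pads are 22 mm wide; open, the fingers measure 114 mm over their backs; the gripper's body (76 mm by 85 mm) begins 54 mm behind the grasp point. The pads swing forward as they close: fully open they stand 13 mm farther back than shut.
Start: joints at [-1.256, 0.217, 1.613, -0, 1.311, -0.112], TCP at [0.259, -0.569, 0.231] pointing down, gripper open.
Joint ranges: [-2.75, 2.75], [-0.78, 2.1], [0.31, 2.55], [-1.13, 4.27], [0.13, 2.63], [-2.58, 2.58]. Speed limits (rad/s): [2.79, 2.79, 3.14, 3.14, 3.14, 3.14].

### API

Orientations are given as a unit quaternion [x, y, z, w].
In Python, from station import status, grab_frame, get_calibration, hand_in gives the robot as it stands.
- The arm moves only by the tool apply_moves, never from a script. Its argument "moves" is a list of rows, each a list of 5 numbers: the opening, from -1 (shut) to 1 (fully open), then the shift along the tool's x, y, z scaled (see below), then the turn about the tool's z scaled (see below). A call has 1 to 10 rows; each row shifts and turns the commanded pose from where the row before left it, along the tool's axes as they then stand; what a row does not reach is not made up. The controller multiplies each number of a shift by 0.5 m and each number of a turn by 0.5 rad. A row lasts 1/12 s, in which the tool goes at most 41.7 mm and 7.16 degrees, less where a joint would pass 70% of its speed; a pose out of reach is approached as far as the arm can. A call with a number of a shift or a turn outside -1 to 1 is refused whole. A call with a gripper value outside its range is refused whole. The fingers move at their own pace and stop on an object; "force" is the grip in N (left out, the last holds). Time passes only in rows, so rows that do not move let the fingers close. It gives the time, the measured TCP pose, the force, the opening and the grip force at its end, in the units of the state.
- status.state(): the state, without advancing time (a new reading comes with each control period).
- grab_frame(name): name is "scene" or "side" or "wrist"; returns (picture, depth): 480x640x3 uint8, red, green, blue; 480x640 float32, m along the optical axis (not along the pixel's ray), 0 where there is no reading.
- get_calibration(name): a dict with "fx", "fy", "cx", "cy" (pixels), "k1" (the pictures are not rectified: a ray, as slopes to the right and down, at radius r is drawn at 1 + k1 r^2 times it, then the intrinsics apply), "extrinsics" (4x4, takes a point from camera to world coordinates). Camera axes: x right, y down, z forward; pixel columns grow to the right and rows downward; lengths in m; the calibration is good to about 2 mm. A picture is of the moment at which its call begins: read the wrist's pose just before it. get_calibration takes no time and is no camera call; for the wrist camera it gives the pose at the moment of the call.
- hand_in(): hands the job in; it is judged then, once.
The state is a dict: "time_s": time; "q": joint angles; "qvel": joint speeds; "joint_efforts": joint torques, N m; "tool_pos": TCP position; "eef_rot": TCP orientation; "wrist_force": force on the tool from outside, world axes, zero at the start; "wrist_torque": the same for the moment, N m; "finger_gap": finger opening in m; "gripper_force": force on a finger pad.
Only numpy, scipy, OpenCV 4.12 (cv2) and the standard library are available. Lean on these libraries where they do the work, as an engineer would, in place of code of your own. Each camera call takes 0.05 s, during which the arm holds its last target. There are 200 camera calls.

### The job

The black reference puck in the middle of the yellow round rack is hemmed in by three vials. Stand all three vials upright on the dark mat, then put the puck upright in the middle of the aluminium pad (inside its black ring), and after that put each vial back upright on the very ring of the rack where it stood at the start. Do not knock any of them over.

Things in the scene. Friction and masses are not known exactly. Their poses are not given: they have to be found in the camera images.
- red_centre (a point): centre (28 mm above the underside) of a small upright screw-cap vial with a red cap and a white body; 25 mm diameter, 56 mm tall, 20 g; body 24 mm diameter up to 44 mm, cap 22 mm diameter above it. z is its upright axis. Starts on any of the three outer rings of the rack. Grasp it across body or cap; on the rack there is room for fingers on the two sides along the rim, none between vial and puck. Vials far back on the bench play no part.
- blue_centre (a point): centre (28 mm above the underside) of a small upright screw-cap vial with a blue cap and a pale clear body; 25 mm diameter, 56 mm tall, 20 g; body 24 mm diameter up to 44 mm, cap 22 mm diameter above it. z is its upright axis. Starts on any of the three outer rings of the rack. Grasp it across body or cap; on the rack there is room for fingers on the two sides along the rim, none between vial and puck. Vials far back on the bench play no part.
- green_centre (a point): centre (28 mm above the underside) of a small upright screw-cap vial with a green cap and a white body; 25 mm diameter, 56 mm tall, 20 g; body 24 mm diameter up to 44 mm, cap 22 mm diameter above it. z is its upright axis. Starts on any of the three outer rings of the rack. Grasp it across body or cap; on the rack there is room for fingers on the two sides along the rim, none between vial and puck. Vials far back on the bench play no part.
- puck_centre (a point): centre (25 mm above the underside) of the black reference puck, an upright cylinder 44 mm diameter, 50 mm tall, 80 g; z is its upright axis. Starts on the rack's centre ring; the vials stand 6 mm from its side, leaving no room for fingers. Grasp it across its diameter.
- rack: yellow round vial rack, a fixed flat disc 140 mm diameter, 8 mm thick, nothing raised on it; origin at the centre of its underside, top at z = 8 mm. Printed in black on the top: a centre ring (puck) and three vial rings, centred 40 mm from the middle at 0, 120 and 240 degrees from its x axis (29 mm diameter each).
- mat: dark rubber clearing mat with two thin yellow lines along its long edges, fixed on the bench; 160 mm (its x) by 110 mm (its y), 2 mm thick; origin at the centre of its underside, top at z = 2 mm. Empty at the start.
- pad: bare aluminium reference pad, a fixed disc 110 mm diameter, 8 mm thick; origin at the centre of its underside, top at z = 8 mm. A black ring 47 mm in diameter round its middle marks the puck's place. Empty at the start.
Mind the look-alikes: they are no part of the job. What is shaped like the part that bears puck_centre but turquoise or white is not meant.

How it is judged:
On the way, in this order (a step that is already met when the one before it is completed fails the run):
1. all three vials stand on the mat, released (x of red_centre in the frame of mat between -0.08 and 0.08 m and y of red_centre in the frame of mat between -0.055 and 0.055 m and z of each of red_centre, blue_centre, green_centre in the frame of mat below 0.036 m and angle between each of red_centre, blue_centre, green_centre's own z axis and vertical below 0.15 rad and contact force between the fingers and vial_red below 0.1 N and x of blue_centre in the frame of mat between -0.08 and 0.08 m and y of blue_centre in the frame of mat between -0.055 and 0.055 m and contact force between the fingers and vial_blue below 0.1 N and x of green_centre in the frame of mat between -0.08 and 0.08 m and y of green_centre in the frame of mat between -0.055 and 0.055 m and contact force between the fingers and vial_green below 0.1 N), for 0.2 s.
2. the puck stands in the middle of the aluminium pad, released, while the vials stand on the mat (all of step 1 and horizontal distance between puck_centre and pad below 0.014 m and z of puck_centre in the frame of pad below 0.038 m and angle between puck_centre's own z axis and vertical below 0.1 rad and contact force between the fingers and ref_puck below 0.1 N), for 0.2 s.
At the end, for the whole second after the job is handed in: The puck stands upright on the aluminium pad within 14 mm of its middle; each vial stands upright within 12 mm of where it stood at the start; all are released and at rest (horizontal distance between puck_centre and pad below 0.014 m and z of puck_centre in the frame of pad below 0.038 m and angle between each of puck_centre, red_centre, blue_centre, green_centre's own z axis and vertical below 0.1 rad and contact force between the fingers and ref_puck below 0.1 N and linear speed of each of ref_puck, vial_red, vial_blue, vial_green below 0.01 m/s and distance of each of red_centre, blue_centre, green_centre from where it was at the start of the episode below 0.012 m); the robot touches nothing.
It fails at once if a vial or the puck is tipped over (angle between any of red_centre, blue_centre, green_centre, puck_centre's own z axis and vertical above 0.8 rad).
It also fails if it takes over 144 s, if anything falls off the work surface, if the arm or the gripper's body presses on something with over 40 N, if the wrist force passes 120 N, or if a joint passes its speed limit or range.

## Working session

There is one attempt and no reset: what is moved stays moved. The work goes in short steps, Python scripts to look and compute and a tool call to move; the robot and the scene stay as the last step left them, time stands still between calls to the robot, and variables do not carry over. Pictures are saved under pics/ and viewed, at most 14 in all, crops included, and the job is handed in when it is done.

Besides the shell and the picture viewer there is one more tool, called after "Emit:" as name(argument=value, ...) on one line, values as JSON. apply_moves: Moves the arm, as the interface text tells. Shifts and turns lie within -1 to 1; 1 stands for 0.5 m of shift or 0.5 rad of turn. Its arguments: {"type":"object","properties":{"moves":{"type":"array"},"force":{"type":"number"}},"required":["moves"]}

```bash
ls; mkdir -p pics
cat > h.py <<'E'
import numpy as np, cv2
from station import status, grab_frame, get_calibration, hand_in
def ray(c,u,v):
    k=c["k1"]; d=np.array([(u-c["cx"])/c["fx"],(v-c["cy"])/c["fy"]]); s=d.copy()
    for _ in range(20): s=d/(1+k*(s@s))
    E=np.array(c["extrinsics"]); return E[:3,3],E[:3,:3]@np.array([s[0],s[1],1.])
def onplane(c,u,v,z):
    o,d=ray(c,u,v); return o+d*(z-o[2])/d[2]
def pt(c,D,u,v):
    o,d=ray(c,u,v); return o+d*D[int(v),int(u)]
def save(im,n): cv2.imwrite("pics/"+n,im[:,:,::-1])
E
python3 - <<'E'
from h import *
for n in ["scene","side","wrist"]:
    im,D=grab_frame(n); save(im,n+"0.png"); np.savez("/tmp/"+n,im=im,D=D)
    c=get_calibration(n); print(n,c["fx"],c["k1"],np.round(c["extrinsics"],3).tolist())
s=status.state(); print(s)
E
```

```text
pics
scene 611.5902848554821 0.04164355504207213 [[0.442, -0.413, 0.796, -0.473], [-0.897, -0.191, 0.398, -0.695], [-0.013, -0.89, -0.455, 0.647], [0.0, 0.0, 0.0, 1.0]]
side 488.3155868909902 -0.032226786094812894 [[0.922, -0.161, 0.351, 0.148], [-0.386, -0.43, 0.816, -1.084], [0.02, -0.888, -0.459, 0.584], [0.0, 0.0, 0.0, 1.0]]
wrist 380.1192190589886 -0.005847159379207533 [[0.415, -0.865, -0.281, 0.331], [-0.91, -0.395, -0.126, -0.535], [-0.002, 0.308, -0.951, 0.372], [0.0, 0.0, 0.0, 1.0]]
{'time_s': 0.15, 'q': array([-1.25619602e+00,  2.17595051e-01,  1.61462065e+00,  2.43507020e-05,
        1.31131192e+00, -1.12204713e-01]), 'qvel': array([-0.00098174, -0.00285104, -0.00442612,  0.0004809 ,  0.00097273,
       -0.00033058]), 'joint_efforts': array([-8.61796234e-04, -3.97445869e+01, -3.04416096e+01, -1.52656708e-04,
        5.81884247e-03, -1.50392466e-06]), 'tool_pos': array([ 0.25854926, -0.56829937,  0.23023067]), 'eef_rot': array([ 9.77316174e-01,  2.11783285e-01, -8.60356605e-05, -9.63722426e-04]), 'wrist_force': array([ 0.06908255,  0.56518519, -0.57190074]), 'wrist_torque': array([ 0.0172107 ,  0.03257144, -0.02009767]), 'gripper_force': 0.0, 'finger_gap': 0.08531308690266602}
```

View pics/scene0.png

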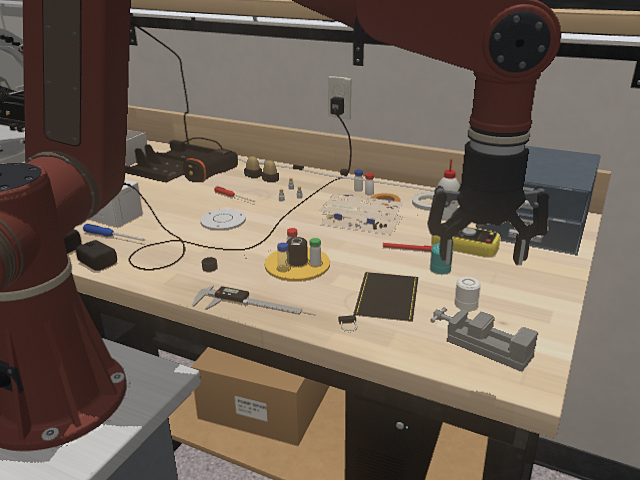

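View pics/side0.png

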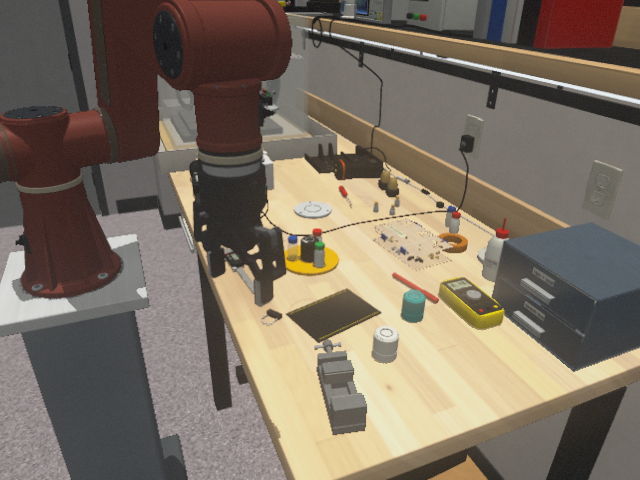

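The scene view shows the rack at (297,264), the mat at (388,297), and a light disc at (223,218) that is probably the pad. There is another pale disc at (428,201). Next I measure them roughly.

Run:
```python
from h import *
for n,P in {"scene":dict(rack=(297,264),mat=(388,297),pad=(223,218),padl=(201,219),padr=(246,218),other=(428,201)),"side":dict(rack=(309,260),mat=(334,314),pad=(313,210),padl=(294,210),padr=(332,210))}.items():
    c=get_calibration(n)
    for k,(u,v) in P.items(): print(n,k,onplane(c,u,v,0.008 if k!="mat" else .002).round(3))
    im=np.load(f"/tmp/{n}.npz")["im"]; hsv=cv2.cvtColor(im,cv2.COLOR_RGB2HSV)
    r=(255,335,225,285) if n=="scene" else (270,345,225,280)
    sub=hsv[r[2]:r[3],r[0]:r[1]]
    for nm,lo,hi,z in [("red",(0,130,60),(8,255,255),.064),("blue",(108,90,40),(130,255,255),.064),("green",(50,100,40),(80,255,255),.064)]:
        m=cv2.inRange(sub,lo,hi)|(cv2.inRange(sub,(172,130,60),(180,255,255)) if nm=="red" else 0)
        ys,xs=np.nonzero(m)
        if len(xs): print(n,nm,len(xs),onplane(c,xs.mean()+r[0],ys.mean()+r[2],.058).round(3))
```

```text
scene rack [ 0.512 -0.148  0.008]
scene mat [ 0.481 -0.363  0.002]
scene pad [0.637 0.125 0.008]
scene padl [0.61  0.17  0.008]
scene padr [0.661 0.073 0.008]
scene other [ 0.944 -0.299  0.008]
scene red 73 [ 0.554 -0.114  0.058]
scene blue 42 [ 0.493 -0.126  0.058]
scene green 44 [ 0.538 -0.178  0.058]
side rack [ 0.519 -0.149  0.008]
side mat [ 0.49  -0.36   0.002]
side pad [0.636 0.119 0.008]
side padl [0.584 0.138 0.008]
side padr [0.688 0.1   0.008]
side red 55 [ 0.554 -0.109  0.058]
side blue 41 [ 0.489 -0.118  0.058]
side green 47 [ 0.534 -0.171  0.058]
```

View pics/wrist0.png

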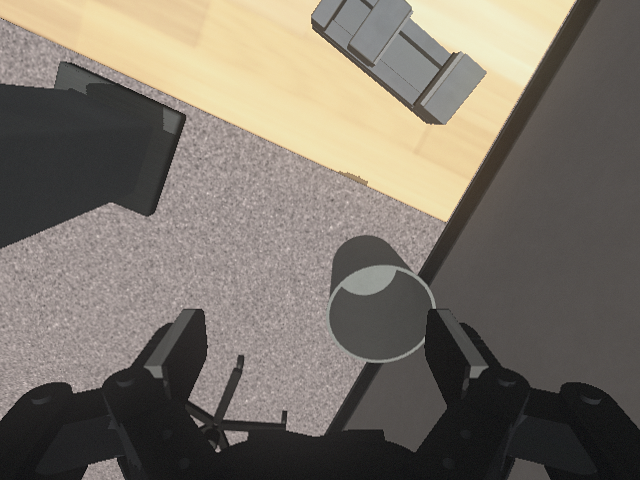

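The wrist view shows the bench corner, and the fingers open along image x. Now I move over the rack for a close look.

Emit:
apply_moves(moves=[[1, 0.054, -0.037, 0, 0], [1, 0.054, -0.037, 0, 0], [1, 0.054, -0.037, 0, 0], [1, 0.054, -0.037, 0, 0], [1, 0.054, -0.037, 0, 0], [1, 0.054, -0.037, 0, 0], [1, 0.054, -0.037, 0, 0], [1, 0.054, -0.037, 0, 0], [1, 0.054, -0.037, 0, 0], [1, 0.054, -0.037, 0, 0]])

```text
time_s: 0.98
tool_pos: [0.4283, -0.2871, 0.231]
eef_rot: [0.977, 0.212, -0.0, -0.0]
wrist_force: [0.3, -1.1, -0.8]
finger_gap: 0.0853
gripper_force: 0.0
```

Emit:
apply_moves(moves=[[1, 0.054, -0.037, 0, 0], [1, 0.054, -0.037, 0, 0], [1, 0.054, -0.037, 0, 0], [1, 0.054, -0.037, 0, 0], [1, 0.054, -0.037, 0, 0], [1, 0, 0, 0, 0], [1, 0, 0, 0, 0], [1, 0, 0, 0, 0]])

```text
time_s: 1.65
tool_pos: [0.5122, -0.1488, 0.2309]
eef_rot: [0.977, 0.212, -0.001, 0.0]
wrist_force: [-0.3, -0.4, 0.5]
finger_gap: 0.0854
gripper_force: 0.0
```

```bash
cat >> h.py <<'E'
def tool():
    s=status.state(); x,y,z,w=s["eef_rot"]; psi=np.arctan2(2*(x*y+z*w),1-2*(y*y+z*z)); return np.array(s["tool_pos"]),psi,s
def plan(P,psi=None,step=.033,turn=.1):
    p,a,s=tool(); d=np.array(P)-p; t=np.array([d[0]*np.cos(a)+d[1]*np.sin(a),d[0]*np.sin(a)-d[1]*np.cos(a),-d[2]])
    n=int(np.ceil(np.linalg.norm(t)/step)); print("at",p.round(4),np.degrees(a).round(2),"t",s["time_s"],"rows",n,"each",(t/.5/max(n,1)).round(4),"total",(t/.5).round(4))
    if psi is not None:
        dt=-((psi-a+np.pi)%(2*np.pi)-np.pi); m=int(np.ceil(abs(dt)/turn)); print("turn rows",m,"each",round(dt/.5/max(m,1),4))
E
python3 - <<'E'
from h import *
c=get_calibration("wrist"); p,a,s=tool(); im,D=grab_frame("wrist"); save(im,"w1.png"); np.savez("/tmp/w1",im=im,D=D,E=c["extrinsics"])
print(p,np.degrees(a),s["time_s"],s["q"])
E
```

```text
[ 0.51217059 -0.14877394  0.23094387] 24.493420958430736 1.65 [-4.13929091e-01  2.21419715e-02  1.82906389e+00 -7.16319246e-04
  1.29115170e+00  7.29574429e-01]
```

View pics/w1.png

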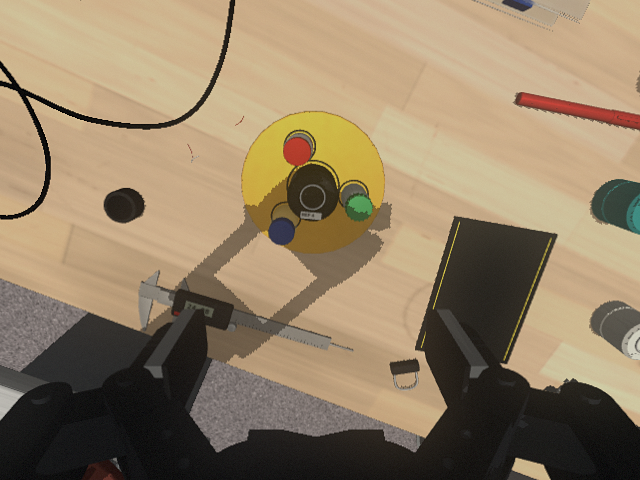

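The rack is centred near (313,182). The caps are at red (298,151), green (359,207) and blue (282,231). The mat corners are (456,217), (556,235), (508,362) and (417,349).

```bash
cat >> h.py <<'E'
HS=dict(red=[((0,130,60),(8,255,255)),((172,130,60),(180,255,255))],blue=[((108,90,30),(130,255,255))],green=[((50,90,40),(85,255,255))])
def caps(im,c,box,z=.064):
    hsv=cv2.cvtColor(im,cv2.COLOR_RGB2HSV); x0,x1,y0,y1=box; out={}
    for k,rs in HS.items():
        m=sum(cv2.inRange(hsv[y0:y1,x0:x1],lo,hi) for lo,hi in rs)
        cs,_=cv2.findContours(m,cv2.RETR_EXTERNAL,cv2.CHAIN_APPROX_NONE)
        if not cs: continue
        q=max(cs,key=cv2.contourArea)
        if cv2.contourArea(q)<20: continue
        W=np.array([onplane(c,u+x0,v+y0,z)[:2] for u,v in q[:,0].astype(float)],np.float32)
        (X,Y),r=cv2.minEnclosingCircle(W); out[k]=(X,Y); print(k,round(X,4),round(Y,4),"r",round(r,4))
    return out
E
python3 - <<'E'
from h import *
f=np.load("/tmp/w1.npz"); im,D=f["im"],f["D"]; c=dict(get_calibration("wrist")); c["extrinsics"]=f["E"]
hsv=cv2.cvtColor(im,cv2.COLOR_RGB2HSV); m=cv2.inRange(hsv,(20,160,40),(32,255,255)); m[:,:230]=0;m[:,400:]=0;m[280:]=0
ys,xs=np.nonzero(m); W=np.array([onplane(c,float(u),float(v),.008)[:2] for u,v in zip(xs,ys)],np.float32)
print("rack",cv2.minEnclosingCircle(W))
C=caps(im,c,(230,400,100,260)); rc=np.array(cv2.minEnclosingCircle(W)[0])
for k,v in C.items(): d=np.array(v)-rc; print(k,np.linalg.norm(d),np.degrees(np.arctan2(d[1],d[0])))
M=np.array([onplane(c,u,v,.002)[:2] for u,v in [(456,217),(556,235),(508,362),(417,349)]]); print("mat",M.round(3),M.mean(0),[np.linalg.norm(M[i]-M[i-1]).round(3) for i in range(4)])
print("puck",onplane(c,313,198,.058))
for k,v in [("red",(298,151)),("green",(359,207)),("puck",(313,185)),("blue",(282,231))]: print(k,pt(c,D,*v))
E
```

```text
rack ((0.5240942239761353, -0.13992315530776978), 0.06901528686285019)
red 0.5534 -0.1133 r 0.0113
green 0.5333 -0.1783 r 0.0114
red 0.03961524036732188 42.26137435428246
green 0.03950208083671006 -76.50777060346749
mat [[ 0.554 -0.285]
 [ 0.581 -0.388]
 [ 0.431 -0.429]
 [ 0.403 -0.325]] [ 0.49211692 -0.35682308] [np.float64(0.157), np.float64(0.107), np.float64(0.155), np.float64(0.108)]
puck [ 0.52317944 -0.14112217  0.058     ]
red [ 0.55398122 -0.11405094  0.06351931]
green [ 0.53343225 -0.1785057   0.06458594]
puck [ 0.53311016 -0.13660866  0.0573738 ]
blue [ 0.48786211 -0.12840341  0.06528943]
```

```bash
cat >> h.py <<'E'
def route(psi,pts,p=None,a=None,step=.033):
    """turn first to psi (deg), then shifts through pts; prints rows"""
    p0,a0,s=tool(); p=p0 if p is None else np.array(p); a=a0 if a is None else np.radians(a); b=np.radians(psi)
    print("at",p0.round(4),np.degrees(a0).round(2),"t",round(s["time_s"],2),"gap",round(s["finger_gap"],4))
    dt=-((b-a+np.pi)%(2*np.pi)-np.pi); m=int(np.ceil(abs(dt)/.1-1e-6))
    if m: print("turn",m,"x",round(dt/.5/m,4))
    for P in pts:
        d=np.array(P)-p; t=np.array([d[0]*np.cos(b)+d[1]*np.sin(b),d[0]*np.sin(b)-d[1]*np.cos(b),-d[2]])
        n=max(1,int(np.ceil(np.linalg.norm(t)/step-1e-6))); print(n,"x",(t/.5/n).round(4).tolist()); p=np.array(P)
S=dict(red=(.5534,-.1133),green=(.5333,-.1786),blue=(.4860,-.1280)); PS=dict(red=42.5,green=102.5,blue=-17.5)
M=dict(red=(.535,-.345),green=(.449,-.369),blue=(.492,-.357))
PUCK=(.524,-.140); PAD=(.637,.122)
E
python3 - <<'E'
from h import *
def vial(k,p=None,a=None):
    print("==",k); route(PS[k],[(*S[k],.13),(*S[k],.022),(*S[k],.13)],p,a,.04)
    print("to mat"); route(15,[(*M[k],.13),(*M[k],.017),(*M[k],.13)],(*S[k],.13),PS[k],.04)
p=None;a=None
for k in ["red","blue","green"]: vial(k,p,a); p=(*M[k],.13);a=15
E
```

```text
== red
at [ 0.512  -0.1493  0.231 ] 24.42 t 1.7 gap 0.0853
turn 4 x -0.1577
3 x [0.0366, 0.001, 0.0673]
3 x [0.0, 0.0, 0.072]
3 x [0.0, 0.0, -0.072]
to mat
at [ 0.512  -0.1493  0.231 ] 24.42 t 1.7 gap 0.0853
turn 5 x 0.192
6 x [-0.0259, 0.073, -0.0]
3 x [0.0, 0.0, 0.0753]
3 x [0.0, 0.0, -0.0753]
== blue
at [ 0.512  -0.1493  0.231 ] 24.42 t 1.7 gap 0.0853
turn 6 x 0.1891
6 x [-0.0373, -0.0641, -0.0]
3 x [0.0, -0.0, 0.072]
3 x [0.0, -0.0, -0.072]
to mat
at [ 0.512  -0.1493  0.231 ] 24.42 t 1.7 gap 0.0853
turn 6 x -0.1891
6 x [-0.0178, 0.0742, -0.0]
3 x [0.0, 0.0, 0.0753]
3 x [0.0, 0.0, -0.0753]
== green
at [ 0.512  -0.1493  0.231 ] 24.42 t 1.7 gap 0.0853
turn 16 x -0.1909
5 x [0.0661, 0.0316, -0.0]
3 x [0.0, 0.0, 0.072]
3 x [0.0, 0.0, -0.072]
to mat
at [ 0.512  -0.1493  0.231 ] 24.42 t 1.7 gap 0.0853
turn 16 x 0.1909
6 x [-0.0436, 0.054, -0.0]
3 x [0.0, 0.0, 0.0753]
3 x [0.0, 0.0, -0.0753]
```

Emit:
apply_moves(moves=[[0.2, 0, 0, 0, -0.158], [0.2, 0, 0, 0, -0.158], [0.2, 0, 0, 0, -0.158], [0.2, 0, 0, 0, -0.158], [0.2, 0.0366, 0.001, 0.067], [0.2, 0.0366, 0.001, 0.067], [0.2, 0.0366, 0.001, 0.067], [0.2, 0, 0, 0, 0], [0.2, 0, 0, 0, 0]], force=20)

```text
validation failed for argument at $.mo...
```

Run:
```python
from h import *
route(42.5,[(*S["red"],.13),(*S["red"],.022)],step=.02)
c=get_calibration("wrist"); im,D=grab_frame("wrist"); save(im,"w2.png")
caps(im,c,(180,470,0,400))
```

```text
at [ 0.512  -0.1493  0.231 ] 24.42 t 1.7 gap 0.0853
turn 4 x -0.1577
6 x [0.0183, 0.0005, 0.0337]
6 x [0.0, 0.0, 0.036]
red 0.5534 -0.1134 r 0.0111
green 0.5334 -0.1785 r 0.0114
```

View pics/w2.png

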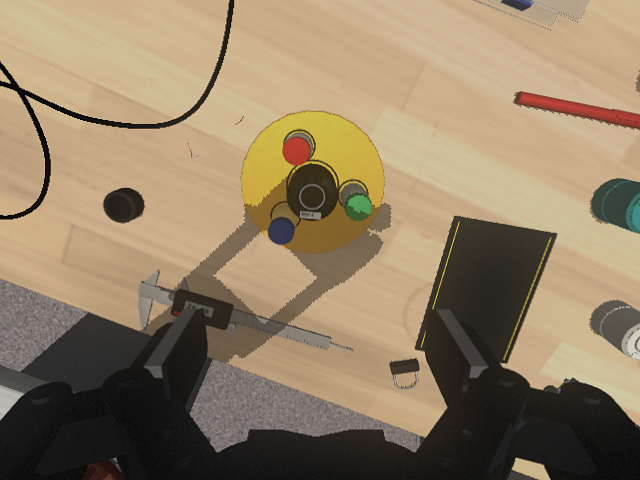

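The call was refused because some rows had only 4 numbers, so the picture is the same as before. I resend it.

Emit:
apply_moves(moves=[[0.2, 0, 0, 0, -0.158], [0.2, 0, 0, 0, -0.158], [0.2, 0, 0, 0, -0.158], [0.2, 0, 0, 0, -0.158], [0.2, 0.0366, 0.001, 0.067, 0], [0.2, 0.0366, 0.001, 0.067, 0], [0.2, 0.0366, 0.001, 0.067, 0], [0.2, 0, 0, 0, 0], [0.2, 0, 0, 0, 0]], force=20)

```text
time_s: 2.5
tool_pos: [0.5515, -0.1128, 0.1279]
eef_rot: [0.932, 0.363, -0.003, -0.002]
wrist_force: [0.3, 0.1, 1.4]
finger_gap: 0.0513
gripper_force: 0.0
```

Run:
```python
from h import *
route(42.5,[(*S["red"],.13),(*S["red"],.022)],step=.02)
c=get_calibration("wrist"); im,D=grab_frame("wrist"); save(im,"w3.png")
caps(im,c,(180,470,0,400))
```

```text
at [ 0.5515 -0.1128  0.1279] 42.53 t 2.5 gap 0.0513
turn 1 x 0.0012
1 x [0.0021, 0.0033, -0.0042]
6 x [0.0, 0.0, 0.036]
red 0.5547 -0.1123 r 0.0126
blue 0.4867 -0.1274 r 0.0115
green 0.5329 -0.1777 r 0.0116
```

View pics/w3.png

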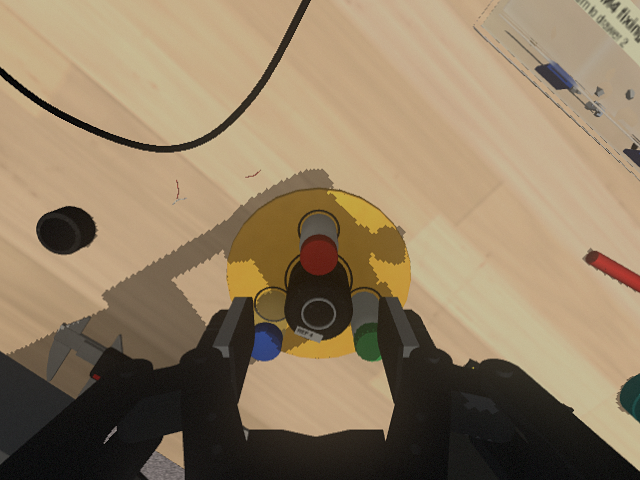

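The red cap at (318,255) sits centred between the pads. Descend and grip.

Emit:
apply_moves(moves=[[0.2, 0.003, 0.001, 0.05, 0], [0.2, 0, 0, 0.05, 0], [0.2, 0, 0, 0.05, 0], [0.2, 0, 0, 0.03, 0], [0.2, 0, 0, 0.03, 0], [0.2, 0, 0, 0, 0], [-1, 0, 0, 0, 0], [-1, 0, 0, 0, 0], [-1, 0, 0, 0, 0], [-1, 0, 0, 0, 0]], force=20)

```text
time_s: 3.38
tool_pos: [0.5575, -0.1132, 0.0287]
eef_rot: [0.932, 0.363, 0.002, 0.002]
wrist_force: [-1.2, -0.9, 7.6]
finger_gap: 0.0235
gripper_force: 21.2
```

Emit:
apply_moves(moves=[[-1, 0, 0, 0, 0], [-1, 0, 0, 0, 0], [-1, 0, 0, 0, 0]])

```text
time_s: 3.63
tool_pos: [0.5575, -0.1132, 0.0287]
eef_rot: [0.932, 0.363, 0.001, 0.002]
wrist_force: [-2.2, -0.9, 7.1]
finger_gap: 0.0238
gripper_force: 21.2
```

Emit:
apply_moves(moves=[[-1, 0, 0, -0.02, 0], [-1, 0, 0, -0.04, 0], [-1, 0, 0, -0.05, 0], [-1, 0, 0, -0.05, 0], [-1, 0, 0, -0.05, 0], [-1, 0, 0, 0, 0], [-1, 0, 0, 0, 0], [-1, 0, 0, 0, 0]])

```text
time_s: 4.3
tool_pos: [0.5551, -0.1118, 0.1309]
eef_rot: [0.932, 0.363, -0.0, -0.0]
wrist_force: [-0.2, 0.6, -0.6]
finger_gap: 0.0237
gripper_force: 20.6
```

Run:
```python
from h import *
c=get_calibration("wrist"); im,D=grab_frame("wrist"); save(im,"w4.png")
print(status.state()["wrist_force"])
route(15,[(*M["red"],.13),(*M["red"],.024)],step=.033)
```

```text
[-0.3626067   0.07500937 -0.59091426]
at [ 0.5544 -0.1116  0.1299] 42.56 t 4.35 gap 0.0236
turn 5 x 0.1924
8 x [-0.0198, 0.0551, -0.0]
4 x [0.0, 0.0, 0.053]
```

View pics/w4.png

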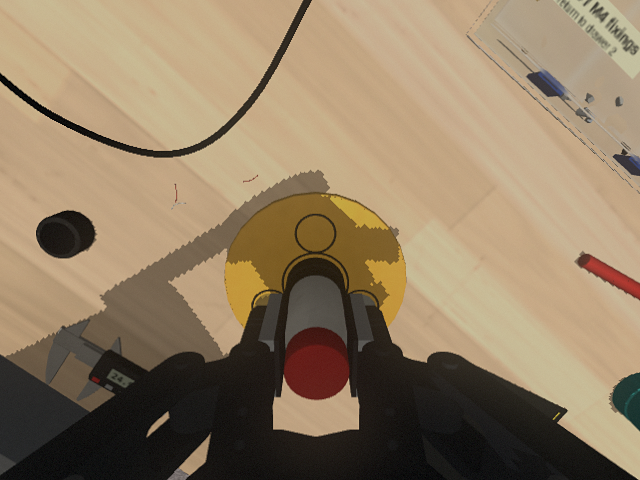

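The red vial is held upright, with its cap at (317,362) and its ring empty at (315,233). Carry it to the mat.

Emit:
apply_moves(moves=[[-1, 0, 0, 0, 0.16], [-1, 0, 0, 0, 0.2], [-1, 0, 0, 0, 0.2], [-1, 0, 0, 0, 0.2], [-1, 0, 0, 0, 0.2], [-1, -0.02, 0.055, 0, 0], [-1, -0.02, 0.055, 0, 0], [-1, -0.02, 0.055, 0, 0], [-1, -0.02, 0.055, 0, 0], [-1, -0.02, 0.055, 0, 0]])

```text
time_s: 5.18
tool_pos: [0.5413, -0.2581, 0.1285]
eef_rot: [0.991, 0.131, -0.002, -0.001]
wrist_force: [0.9, -0.1, -0.5]
finger_gap: 0.0238
gripper_force: 20.6
```

Emit:
apply_moves(moves=[[-1, -0.02, 0.055, 0, 0], [-1, -0.02, 0.055, 0, 0], [-1, -0.02, 0.055, 0, 0], [-1, 0, 0, 0, 0], [-1, 0, 0, 0.05, 0], [-1, 0, 0, 0.05, 0], [-1, 0, 0, 0.05, 0], [-1, 0, 0, 0.03, 0], [-1, 0, 0, 0, 0], [-1, 0, 0, 0, 0]])

```text
time_s: 6.02
tool_pos: [0.5341, -0.3438, 0.0388]
eef_rot: [0.991, 0.131, -0.001, -0.002]
wrist_force: [-0.2, 0.3, 0.5]
finger_gap: 0.0238
gripper_force: 20.6
```

Run:
```python
from h import *
print(status.state()["wrist_force"])
route(15,[(*M["red"],.0235)],step=.033)
```

```text
[-0.24818697  0.34872565  0.50943005]
at [ 0.5341 -0.3438  0.0388] 15.07 t 6.02 gap 0.0238
turn 1 x 0.0026
1 x [0.0011, 0.0028, 0.0306]
```

Emit:
apply_moves(moves=[[-1, 0, 0, 0.01, 0], [-1, 0, 0, 0.01, 0], [-1, 0, 0, 0.008, 0], [-1, 0, 0, 0.002, 0], [-1, 0, 0, 0, 0], [-1, 0, 0, 0, 0]])

```text
time_s: 6.52
tool_pos: [0.5355, -0.3454, 0.0261]
eef_rot: [0.991, 0.131, 0.0, 0.0]
wrist_force: [-0.5, 0.4, 0.1]
finger_gap: 0.0239
gripper_force: 20.6
```

Emit:
apply_moves(moves=[[-1, 0, 0, 0.004, 0], [-1, 0, 0, 0, 0], [-1, 0, 0, 0, 0]])

```text
time_s: 6.77
tool_pos: [0.5353, -0.3452, 0.0238]
eef_rot: [0.991, 0.131, -0.0, -0.0]
wrist_force: [-0.7, 1.0, -0.5]
finger_gap: 0.0239
gripper_force: 20.6
```

Emit:
apply_moves(moves=[[-1, 0, 0, 0.002, 0], [-1, 0, 0, 0, 0], [-1, 0, 0, 0, 0]])

```text
time_s: 7.02
tool_pos: [0.5353, -0.3453, 0.0228]
eef_rot: [0.991, 0.131, 0.0, 0.0]
wrist_force: [-0.0, -1.0, 0.1]
finger_gap: 0.0237
gripper_force: 20.6
```

Emit:
apply_moves(moves=[[-1, 0, 0, 0.002, 0], [-1, 0, 0, 0, 0], [-0.3, 0, 0, 0, 0], [-0.2, 0, 0, 0, 0], [0.2, 0, 0, 0, 0], [0.2, 0, 0, 0, 0], [0.2, 0, 0, 0, 0], [0.2, 0, 0, 0, 0]])

```text
time_s: 7.68
tool_pos: [0.5353, -0.3451, 0.0216]
eef_rot: [0.991, 0.131, -0.0, -0.0]
wrist_force: [-0.2, -1.2, -0.1]
finger_gap: 0.0512
gripper_force: 0.0
```

Emit:
apply_moves(moves=[[0.2, 0, 0, -0.03, 0], [0.2, 0, 0, -0.04, 0], [0.2, 0, 0, -0.05, 0], [0.2, 0, 0, -0.05, 0], [0.2, 0, 0, -0.05, 0], [0.2, 0, 0, 0, 0], [0.2, 0, 0, 0, 0]])

```text
time_s: 8.27
tool_pos: [0.5371, -0.3466, 0.1356]
eef_rot: [0.991, 0.131, 0.002, 0.002]
wrist_force: [0.1, 0.2, -0.1]
finger_gap: 0.0516
gripper_force: 0.0
```

```bash
sed -i 's/blue=(.4860,-.1280)/blue=(.4864,-.1277)/' h.py
python3 - <<'E'
from h import *
route(PS["blue"],[(*S["blue"],.13),(*S["blue"],.026)],step=.033)
c=get_calibration("wrist"); im,D=grab_frame("wrist"); caps(im,c,(180,470,0,470),.058); save(im,"w5.png")
E
```

```text
at [ 0.5371 -0.3466  0.1356] 15.06 t 8.27 gap 0.0516
turn 6 x 0.1894
7 x [-0.0326, -0.0553, 0.0016]
4 x [0.0, -0.0, 0.052]
red 0.6732 -0.3371 r 0.0525
green 0.6298 -0.4082 r 0.0189
```

View pics/w5.png

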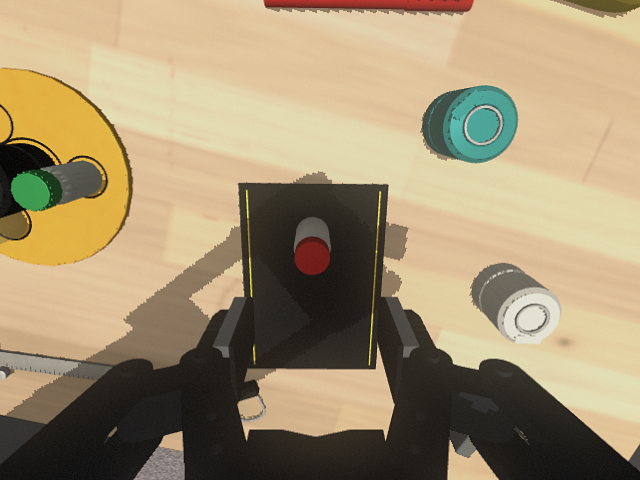

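Red stands upright on the mat, cap at (312,257). Blue is next.

Emit:
apply_moves(moves=[[0.2, 0, 0, 0, 0.19], [0.2, 0, 0, 0, 0.19], [0.2, 0, 0, 0, 0.19], [0.2, 0, 0, 0, 0.19], [0.2, 0, 0, 0, 0.19], [0.2, 0, 0, 0, 0.19], [0.2, -0.0326, -0.0553, 0, 0], [0.2, -0.0326, -0.0553, 0, 0], [0.2, -0.0326, -0.0553, 0, 0], [0.2, -0.0326, -0.0553, 0, 0]])

```text
time_s: 9.15
tool_pos: [0.5047, -0.2181, 0.1297]
eef_rot: [0.988, -0.153, -0.002, -0.001]
wrist_force: [-0.2, 0.3, 1.4]
finger_gap: 0.0516
gripper_force: 0.0
```

Emit:
apply_moves(moves=[[0.2, -0.0326, -0.0553, 0, 0], [0.2, -0.0326, -0.0553, 0, 0], [0.2, -0.0326, -0.0553, 0, 0], [0.2, 0, 0, 0, 0], [0.2, 0, 0, 0, 0], [0.2, 0, 0, 0, 0]])

```text
time_s: 9.65
tool_pos: [0.4846, -0.1262, 0.131]
eef_rot: [0.988, -0.153, -0.001, 0.0]
wrist_force: [0.1, 0.5, 0.2]
finger_gap: 0.0512
gripper_force: 0.0
```

Run:
```python
from h import *
route(PS["blue"],[(*S["blue"],.13),(*S["blue"],.026)],step=.033)
c=get_calibration("wrist"); im,D=grab_frame("wrist"); caps(im,c,(180,470,0,470)); save(im,"w6.png")
```

```text
at [ 0.4846 -0.1262  0.131 ] -17.57 t 9.65 gap 0.0512
turn 1 x -0.0024
1 x [0.0043, 0.0017, 0.0019]
4 x [0.0, -0.0, 0.052]
red 0.3835 -0.0804 r 0.003
blue 0.486 -0.1284 r 0.0108
green 0.5327 -0.1789 r 0.0116
```

View pics/w6.png

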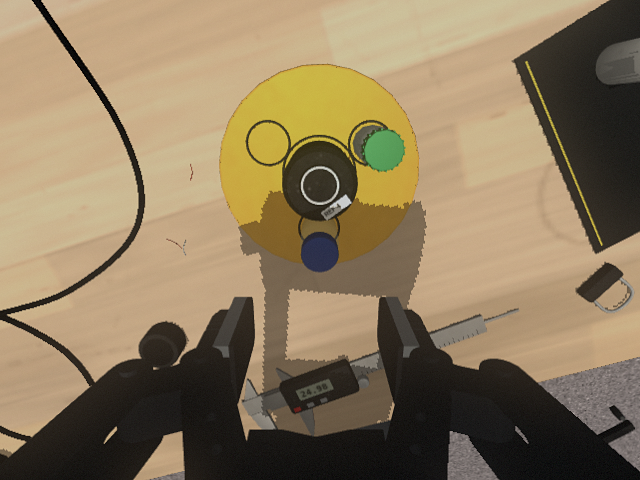

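The blue cap is at (320,252), on the pads' centre line, and the fingers have clear room. Grip it, closing gently.

Emit:
apply_moves(moves=[[0.2, 0.004, 0.002, 0.05, 0], [0.2, 0, 0, 0.05, 0], [0.2, 0, 0, 0.05, 0], [0.2, 0, 0, 0.03, 0], [0.2, 0, 0, 0.03, 0], [-0.3, 0, 0, 0, 0], [-0.3, 0, 0, 0, 0], [-1, 0, 0, 0, 0], [-1, 0, 0, 0, 0], [-1, 0, 0, 0, 0]])

```text
time_s: 10.53
tool_pos: [0.4879, -0.1285, 0.0281]
eef_rot: [0.988, -0.153, 0.001, 0.0]
wrist_force: [-0.3, 0.5, -0.6]
finger_gap: 0.0241
gripper_force: 20.6
```

Emit:
apply_moves(moves=[[-1, 0, 0, 0, 0], [-1, 0, 0, 0, 0], [-1, 0, 0, 0, 0]])

```text
time_s: 10.78
tool_pos: [0.487, -0.1279, 0.0273]
eef_rot: [0.988, -0.153, 0.0, 0.0]
wrist_force: [0.6, 0.2, -0.8]
finger_gap: 0.0238
gripper_force: 20.6
```

Emit:
apply_moves(moves=[[-1, 0, 0, -0.02, 0], [-1, 0, 0, -0.04, 0], [-1, 0, 0, -0.05, 0], [-1, 0, 0, -0.05, 0], [-1, 0, 0, -0.05, 0], [-1, 0, 0, 0, -0.15], [-1, 0, 0, 0, -0.2], [-1, 0, 0, 0, -0.2], [-1, 0, 0, 0, -0.2], [-1, 0, 0, 0, -0.2]])

```text
time_s: 11.62
tool_pos: [0.4868, -0.1278, 0.1327]
eef_rot: [0.996, 0.086, 0.0, 0.0]
wrist_force: [-0.0, 0.2, 0.3]
finger_gap: 0.024
gripper_force: 20.6
```

Emit:
apply_moves(moves=[[-1, 0, 0, 0, -0.18], [-1, 0, 0, 0, 0], [-1, 0, 0, 0, 0], [-1, 0, 0, 0, 0]])

```text
time_s: 11.95
tool_pos: [0.4868, -0.1278, 0.1322]
eef_rot: [0.992, 0.128, 0.0, 0.0]
wrist_force: [-0.5, -0.0, -0.3]
finger_gap: 0.0238
gripper_force: 20.6
```

Run:
```python
from h import *
route(15,[(*M["blue"],.13),(*M["blue"],.022)],step=.033)
```

```text
at [ 0.4868 -0.1278  0.1322] 14.66 t 11.95 gap 0.0238
turn 1 x -0.0117
7 x [-0.0155, 0.0636, 0.0006]
4 x [0.0, 0.0, 0.054]
```

Emit:
apply_moves(moves=[[-1, -0.0155, 0.0636, 0, 0], [-1, -0.0155, 0.0636, 0, 0], [-1, -0.0155, 0.0636, 0, 0], [-1, -0.0155, 0.0636, 0, 0], [-1, -0.0155, 0.0636, 0, 0], [-1, -0.0155, 0.0636, 0, 0], [-1, -0.0155, 0.0636, 0, 0], [-1, 0, 0, 0, 0], [-1, 0, 0, 0.05, 0], [-1, 0, 0, 0.05, 0]])

```text
time_s: 12.78
tool_pos: [0.4926, -0.3592, 0.0837]
eef_rot: [0.992, 0.127, 0.002, 0.002]
wrist_force: [0.1, -0.4, -0.3]
finger_gap: 0.0241
gripper_force: 20.6
```

Emit:
apply_moves(moves=[[-1, 0, 0, 0.05, 0], [-1, 0, 0, 0.03, 0], [-1, 0, 0, 0.02, 0], [-1, 0, 0, 0.01, 0], [-1, 0, 0, 0, 0], [-1, 0, 0, 0, 0], [-1, 0, 0, 0, 0], [-1, 0, 0, 0, 0]])

```text
time_s: 13.45
tool_pos: [0.4921, -0.3578, 0.0284]
eef_rot: [0.992, 0.129, 0.001, 0.001]
wrist_force: [-0.7, -0.1, -0.5]
finger_gap: 0.0241
gripper_force: 20.6
```

Need about 6.5 mm more.

Emit:
apply_moves(moves=[[-1, 0, 0, 0.006, 0], [-1, 0, 0, 0.004, 0], [-1, 0, 0, 0.002, 0], [-1, 0, 0, 0, 0], [-1, 0, 0, 0, 0], [-0.3, 0, 0, 0, 0], [-0.3, 0, 0, 0, 0], [0.2, 0, 0, 0, 0], [0.2, 0, 0, 0, 0], [0.2, 0, 0, 0, 0]])

```text
time_s: 14.28
tool_pos: [0.4909, -0.3568, 0.0207]
eef_rot: [0.992, 0.129, -0.0, -0.0]
wrist_force: [0.2, -0.5, 0.7]
finger_gap: 0.0513
gripper_force: 0.0
```

Emit:
apply_moves(moves=[[0.2, 0, 0, -0.03, 0], [0.2, 0, 0, -0.04, 0], [0.2, 0, 0, -0.05, 0], [0.2, 0, 0, -0.05, 0], [0.2, 0, 0, -0.05, 0], [0.2, 0, 0, 0, 0], [0.2, 0, 0, 0, 0]])

```text
time_s: 14.87
tool_pos: [0.4923, -0.3581, 0.1332]
eef_rot: [0.992, 0.129, 0.002, 0.002]
wrist_force: [-0.9, 0.4, -0.7]
finger_gap: 0.0512
gripper_force: 0.0
```

Run:
```python
from h import *
route(PS["green"],[(*S["green"],.13),(*S["green"],.026)],step=.033)
```

```text
at [ 0.4923 -0.3581  0.1332] 14.77 t 14.87 gap 0.0512
turn 16 x -0.1914
6 x [0.0555, 0.0263, 0.0011]
4 x [0.0, 0.0, 0.052]
```

Emit:
apply_moves(moves=[[0.2, 0, 0, 0, -0.235], [0.2, 0, 0, 0, -0.235], [0.2, 0, 0, 0, -0.235], [0.2, 0, 0, 0, -0.235], [0.2, 0, 0, 0, -0.235], [0.2, 0, 0, 0, -0.235], [0.2, 0, 0, 0, -0.235], [0.2, 0, 0, 0, -0.235], [0.2, 0, 0, 0, -0.235], [0.2, 0, 0, 0, -0.235]])

```text
time_s: 15.7
tool_pos: [0.4898, -0.3557, 0.1283]
eef_rot: [0.752, 0.659, -0.0, -0.002]
wrist_force: [0.6, 0.2, -0.2]
finger_gap: 0.0511
gripper_force: 0.0
```

Emit:
apply_moves(moves=[[0.2, 0, 0, 0, -0.235], [0.2, 0, 0, 0, -0.235], [0.2, 0, 0, 0, -0.235], [0.2, 0.0555, 0.0263, 0, 0], [0.2, 0.0555, 0.0263, 0, 0], [0.2, 0.0555, 0.0263, 0, 0], [0.2, 0.0555, 0.0263, 0, 0], [0.2, 0.0555, 0.0263, 0, 0], [0.2, 0.0555, 0.0263, 0, 0], [0.2, 0, 0, 0, 0]])

```text
time_s: 16.53
tool_pos: [0.5316, -0.1717, 0.1283]
eef_rot: [0.626, 0.78, 0.001, -0.003]
wrist_force: [-0.2, -0.9, -0.8]
finger_gap: 0.0511
gripper_force: 0.0
```

Emit:
apply_moves(moves=[[0.2, 0, 0, 0, 0], [0.2, 0, 0, 0, 0], [0.2, 0, 0, 0, 0]])

```text
time_s: 16.78
tool_pos: [0.532, -0.1781, 0.13]
eef_rot: [0.628, 0.778, -0.0, -0.001]
wrist_force: [0.4, 1.0, 0.5]
finger_gap: 0.0516
gripper_force: 0.0
```

Run:
```python
from h import *
route(PS["green"],[(*S["green"],.13),(*S["green"],.027)],step=.033)
c=get_calibration("wrist"); im,D=grab_frame("wrist"); save(im,"w7.png"); caps(im,c,(180,470,0,470))
```

```text
at [ 0.532  -0.1781  0.13  ] 102.24 t 16.78 gap 0.0516
turn 1 x -0.0092
1 x [-0.0015, 0.0023, -0.0001]
4 x [0.0, 0.0, 0.0515]
red 0.6576 -0.2993 r 0.0177
green 0.5317 -0.1779 r 0.0118
```

View pics/w7.png

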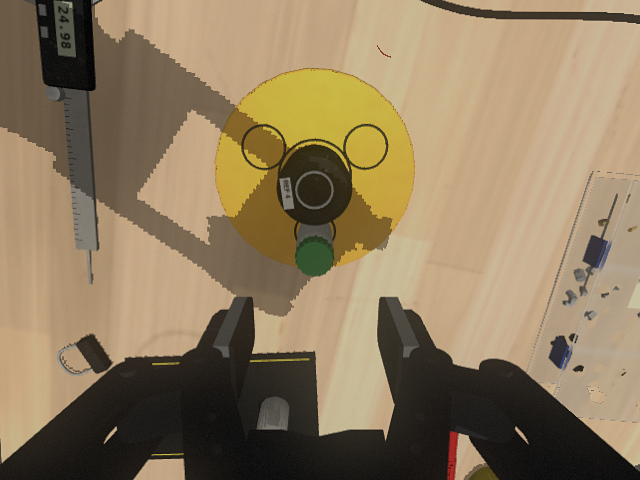

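The green cap is at (315,256) on the centre line, and both other rings are empty. Grip it.

Emit:
apply_moves(moves=[[0.2, 0, 0.001, 0.05, 0], [0.2, 0, 0, 0.05, 0], [0.2, 0, 0, 0.05, 0], [0.2, 0, 0, 0.03, 0], [0.2, 0, 0, 0.026, 0], [-0.3, 0, 0, 0, 0], [-0.3, 0, 0, 0, 0], [-1, 0, 0, 0, 0], [-1, 0, 0, 0, 0], [-1, 0, 0, 0, 0]])

```text
time_s: 17.67
tool_pos: [0.5343, -0.1779, 0.0293]
eef_rot: [0.627, 0.779, 0.0, 0.001]
wrist_force: [-0.5, 1.0, 0.8]
finger_gap: 0.0233
gripper_force: 21.2
```

Emit:
apply_moves(moves=[[-1, 0, 0, 0, 0], [-1, 0, 0, 0, 0], [-1, 0, 0, 0, 0]])

```text
time_s: 17.92
tool_pos: [0.5335, -0.1774, 0.0283]
eef_rot: [0.627, 0.779, 0.0, 0.0]
wrist_force: [0.0, -0.4, 0.9]
finger_gap: 0.0235
gripper_force: 21.3
```

Emit:
apply_moves(moves=[[-1, 0, 0, -0.02, 0], [-1, 0, 0, -0.04, 0], [-1, 0, 0, -0.05, 0], [-1, 0, 0, -0.05, 0], [-1, 0, 0, -0.05, 0], [-1, 0, 0, 0, 0.15], [-1, 0, 0, 0, 0.2], [-1, 0, 0, 0, 0.235], [-1, 0, 0, 0, 0.235], [-1, 0, 0, 0, 0.235]])

```text
time_s: 18.75
tool_pos: [0.5332, -0.1773, 0.1337]
eef_rot: [0.81, 0.586, 0.0, 0.0]
wrist_force: [0.4, -0.0, -0.1]
finger_gap: 0.0235
gripper_force: 21.3
```

Emit:
apply_moves(moves=[[-1, 0, 0, 0, 0.235], [-1, 0, 0, 0, 0.235], [-1, 0, 0, 0, 0.235], [-1, 0, 0, 0, 0.235], [-1, 0, 0, 0, 0.235], [-1, 0, 0, 0, 0.235], [-1, 0, 0, 0, 0.235], [-1, 0, 0, 0, 0.235], [-1, 0, 0, 0, 0.235], [-1, 0, 0, 0, 0]])

```text
time_s: 19.58
tool_pos: [0.5332, -0.1773, 0.1335]
eef_rot: [0.995, 0.099, 0.0, 0.0]
wrist_force: [-0.7, -0.5, -0.1]
finger_gap: 0.0232
gripper_force: 21.3
```

Emit:
apply_moves(moves=[[-1, 0, 0, 0, 0], [-1, 0, 0, 0, 0]])

```text
time_s: 19.75
tool_pos: [0.5332, -0.1773, 0.1332]
eef_rot: [0.995, 0.101, 0.0, 0.0]
wrist_force: [-0.8, 0.3, -0.1]
finger_gap: 0.0234
gripper_force: 21.3
```

Run:
```python
from h import *
route(15,[(*M["green"],.13),(*M["green"],.0235)],step=.033)
```

```text
at [ 0.5332 -0.1773  0.1332] 11.63 t 19.75 gap 0.0234
turn 1 x -0.1178
7 x [-0.0374, 0.0467, 0.0009]
4 x [0.0, 0.0, 0.0532]
```

Emit:
apply_moves(moves=[[-1, 0, 0, 0, -0.117], [-1, -0.0374, 0.0467, 0, 0], [-1, -0.0374, 0.0467, 0, 0], [-1, -0.0374, 0.0467, 0, 0], [-1, -0.0374, 0.0467, 0, 0], [-1, -0.0374, 0.0467, 0, 0], [-1, -0.0374, 0.0467, 0, 0], [-1, -0.0374, 0.0467, 0, 0], [-1, 0, 0, 0, 0], [-1, 0, 0, 0.05, 0]])

```text
time_s: 20.58
tool_pos: [0.4512, -0.3741, 0.1134]
eef_rot: [0.992, 0.128, 0.004, 0.005]
wrist_force: [1.0, -0.3, 0.6]
finger_gap: 0.0236
gripper_force: 21.3
```

Emit:
apply_moves(moves=[[-1, 0, 0, 0.05, 0], [-1, 0, 0, 0.05, 0], [-1, 0, 0, 0.03, 0], [-1, 0, 0, 0.02, 0], [-1, 0, 0, 0.01, 0], [-1, 0, 0, 0, 0], [-1, 0, 0, 0, 0], [-1, 0, 0, 0, 0], [-1, 0, 0, 0, 0]])

```text
time_s: 21.33
tool_pos: [0.4494, -0.3697, 0.0294]
eef_rot: [0.992, 0.129, 0.001, 0.001]
wrist_force: [-0.0, 0.9, 0.6]
finger_gap: 0.0233
gripper_force: 21.3
```

Emit:
apply_moves(moves=[[-1, 0, 0, 0.006, 0], [-1, 0, 0, 0.004, 0], [-1, 0, 0, 0.002, 0], [-1, 0, 0, 0, 0], [-1, 0, 0, 0, 0], [-0.3, 0, 0, 0, 0], [-0.3, 0, 0, 0, 0], [0.2, 0, 0, 0, 0], [0.2, 0, 0, 0, 0], [0.2, 0, 0, 0, 0]])

```text
time_s: 22.17
tool_pos: [0.4483, -0.3687, 0.0215]
eef_rot: [0.992, 0.129, -0.0, -0.0]
wrist_force: [-0.4, 0.5, -0.2]
finger_gap: 0.0516
gripper_force: 0.0
```

Emit:
apply_moves(moves=[[0.2, 0, 0, -0.03, 0], [0.2, 0, 0, -0.04, 0], [0.2, 0, 0, -0.05, 0], [0.2, 0, 0, -0.05, 0], [0.2, 0, 0, -0.05, 0], [0.2, 0, 0, 0, 0], [0.2, 0, 0, 0, 0], [0.2, 0, 0, 0, 0]])

```text
time_s: 22.83
tool_pos: [0.448, -0.3683, 0.1311]
eef_rot: [0.992, 0.129, -0.0, -0.0]
wrist_force: [0.4, 0.3, -0.4]
finger_gap: 0.0516
gripper_force: 0.0
```

Run:
```python
from h import *
c=get_calibration("wrist"); im,D=grab_frame("wrist"); save(im,"w8.png"); np.savez("/tmp/w8",im=im,D=D,E=c["extrinsics"]); caps(im,c,(240,380,100,330),.058)
route(15,[(*PUCK,.16),(*PUCK,.025)],step=.033)
```

```text
red 0.531 -0.3459 r 0.0111
blue 0.4904 -0.357 r 0.0117
green 0.4496 -0.3672 r 0.0129
at [ 0.4475 -0.3679  0.1302] 14.83 t 22.88 gap 0.0513
turn 1 x -0.006
8 x [0.0332, -0.0501, -0.0074]
5 x [0.0, 0.0, 0.054]
```

View pics/w8.png

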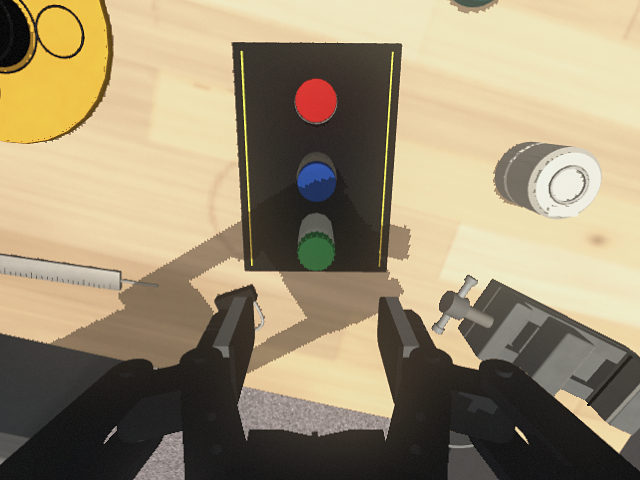

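All three vials stand upright on the mat, with caps at (316,101), (317,181) and (316,250). Now the puck.

Emit:
apply_moves(moves=[[0.2, 0.0332, -0.0501, -0.0074, 0], [0.5, 0.0332, -0.0501, -0.0074, 0], [0.5, 0.0332, -0.0501, -0.0074, 0], [0.5, 0.0332, -0.0501, -0.0074, 0], [0.5, 0.0332, -0.0501, -0.0074, 0], [0.5, 0.0332, -0.0501, -0.0074, 0], [0.5, 0.0332, -0.0501, -0.0074, 0], [0.5, 0.0332, -0.0501, -0.0074, 0], [0.5, 0, 0, 0, 0], [0.5, 0, 0, 0, 0]])

```text
time_s: 23.72
tool_pos: [0.5248, -0.1394, 0.1597]
eef_rot: [0.991, 0.131, -0.001, -0.001]
wrist_force: [-0.3, -0.2, -0.1]
finger_gap: 0.0642
gripper_force: 0.0
```

Emit:
apply_moves(moves=[[0.5, 0, 0, 0, 0], [0.5, 0, 0, 0, 0]])

```text
time_s: 23.88
tool_pos: [0.5246, -0.1417, 0.1602]
eef_rot: [0.992, 0.129, -0.001, -0.0]
wrist_force: [-0.3, 0.4, 0.6]
finger_gap: 0.064
gripper_force: 0.0
```

Run:
```python
from h import *
route(15,[(*PUCK,.16),(*PUCK,.018)],step=.033)
c=get_calibration("wrist"); im,D=grab_frame("wrist"); save(im,"w9.png");
```

```text
at [ 0.5246 -0.1417  0.1602] 14.77 t 23.88 gap 0.064
turn 1 x -0.0079
1 x [-0.0002, -0.0036, 0.0003]
5 x [0.0, 0.0, 0.0568]
```

View pics/w9.png

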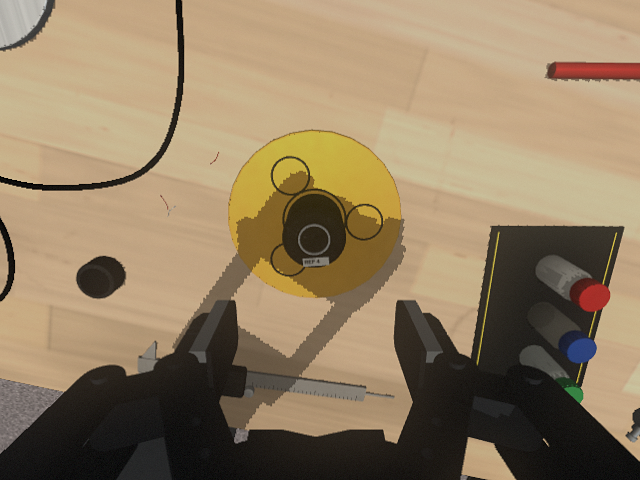

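The puck at (314,240) is centred between the pads. Descend and grip it.

Emit:
apply_moves(moves=[[0.5, 0, -0.002, 0.06, 0], [0.5, 0, 0, 0.06, 0], [0.5, 0, 0, 0.06, 0], [0.5, 0, 0, 0.05, 0], [0.5, 0, 0, 0.03, 0], [0.5, 0, 0, 0.022, 0], [0.5, 0, 0, 0, 0], [0.15, 0, 0, 0, 0], [0.15, 0, 0, 0, 0], [-1, 0, 0, 0, 0]], force=40)

```text
time_s: 24.77
tool_pos: [0.5269, -0.1409, 0.0224]
eef_rot: [0.992, 0.129, 0.002, 0.001]
wrist_force: [1.1, 0.4, -0.0]
finger_gap: 0.0429
gripper_force: 40.6
```

Emit:
apply_moves(moves=[[-1, 0, 0, 0, 0], [-1, 0, 0, 0, 0], [-1, 0, 0, 0, 0], [-1, 0, 0, 0, 0]])

```text
time_s: 25.1
tool_pos: [0.5269, -0.1409, 0.0222]
eef_rot: [0.992, 0.129, 0.002, 0.001]
wrist_force: [-0.4, -0.5, 5.9]
finger_gap: 0.0424
gripper_force: 41.3
```

Emit:
apply_moves(moves=[[-1, 0, 0, -0.02, 0], [-1, 0, 0, -0.04, 0], [-1, 0, 0, -0.05, 0], [-1, 0, 0, -0.06, 0], [-1, 0, 0, -0.06, 0], [-1, 0, 0, -0.06, 0], [-1, 0, 0, 0, 0], [-1, 0, 0, 0, 0], [-1, 0, 0, 0, 0]])

```text
time_s: 25.85
tool_pos: [0.5244, -0.1396, 0.1648]
eef_rot: [0.992, 0.129, -0.001, -0.0]
wrist_force: [-1.5, -0.4, -1.2]
finger_gap: 0.043
gripper_force: 40.9
```

Run:
```python
from h import *
route(15,[(*PAD,.17),(*PAD,.025)],step=.033)
```

```text
at [ 0.5244 -0.1396  0.1648] 14.84 t 25.85 gap 0.043
turn 1 x -0.0057
9 x [0.0392, -0.0497, -0.0012]
5 x [0.0, 0.0, 0.058]
```

Emit:
apply_moves(moves=[[-1, 0.0392, -0.0497, 0, 0], [-1, 0.0392, -0.0497, 0, 0], [-1, 0.0392, -0.0497, 0, 0], [-1, 0.0392, -0.0497, 0, 0], [-1, 0.0392, -0.0497, 0, 0], [-1, 0.0392, -0.0497, 0, 0], [-1, 0.0392, -0.0497, 0, 0], [-1, 0, 0, 0, 0], [-1, 0, 0, 0, 0], [-1, 0, 0, 0, 0]])

```text
time_s: 26.68
tool_pos: [0.6116, 0.0629, 0.163]
eef_rot: [0.992, 0.129, -0.002, -0.0]
wrist_force: [-0.8, -0.9, -1.8]
finger_gap: 0.0427
gripper_force: 41.0
```

Run:
```python
from h import *
route(15,[(*PAD,.165)])
c=get_calibration("wrist"); im,D=grab_frame("wrist"); save(im,"w10.png"); np.savez("/tmp/w10",im=im,D=D,E=c["extrinsics"])
s,_=grab_frame("side"); save(cv2.resize(s[180:340,200:400],None,fx=3,fy=3,interpolation=cv2.INTER_CUBIC),"s10.png")
```

```text
at [0.6116 0.0629 0.163 ] 14.87 t 26.68 gap 0.0427
turn 1 x -0.0047
2 x [0.0398, -0.0505, -0.002]
```

View pics/w10.png

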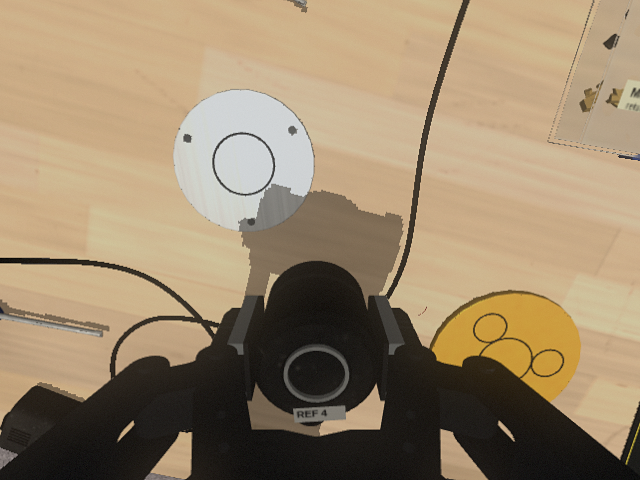

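The pad's ring is centred at (244,164), and the puck is held with its top ring at (317,374).

Run:
```python
from h import *
f=np.load("/tmp/w10.npz"); im=f["im"]; c=dict(get_calibration("wrist")); c["extrinsics"]=f["E"]
print("ring",onplane(c,244,163.5,.008), [onplane(c,u,v,.008)[:2].round(4).tolist() for u,v in [(213,163),(274,164),(243,132),(244,195)]])
pk=onplane(c,317,374,.163+.0358); print("puck",pk)
g=cv2.cvtColor(im,cv2.COLOR_RGB2HSV); m=cv2.inRange(g,(0,0,150),(180,35,255)); m[:80]=0;m[240:]=0;m[:,:160]=0;m[:,330:]=0
q=max(cv2.findContours(m,0,1)[0],key=cv2.contourArea); W=np.array([onplane(c,float(u),float(v),.008)[:2] for u,v in q[:,0]],np.float32); print("disc",cv2.minEnclosingCircle(W))
```

```text
ring [0.63931189 0.12797106 0.008     ] [[0.6335, 0.1512], [0.6449, 0.1055], [0.6622, 0.1334], [0.6151, 0.123]]
puck [0.60980197 0.06216966 0.1988    ]
disc ((0.6386831402778625, 0.1284017562866211), 0.054498378187417984)
```

Run:
```python
from h import *
route(14.87,[(.6405,.1288,.163),(.6405,.1288,.023)])
```

```text
at [0.6121 0.0621 0.164 ] 14.77 t 26.78 gap 0.0432
turn 1 x -0.0037
3 x [0.0297, -0.0381, 0.0006]
5 x [0.0, 0.0, 0.056]
```

Emit:
apply_moves(moves=[[-1, 0.0297, -0.0381, 0, 0], [-1, 0.0297, -0.0381, 0, 0], [-1, 0.0297, -0.0381, 0, 0], [-1, 0, 0, 0, 0], [-1, 0, 0, 0.05, 0], [-1, 0, 0, 0.06, 0], [-1, 0, 0, 0.06, 0], [-1, 0, 0, 0.05, 0], [-1, 0, 0, 0.03, 0], [-1, 0, 0, 0.01, 0]])

```text
time_s: 27.62
tool_pos: [0.6385, 0.1281, 0.0315]
eef_rot: [0.992, 0.128, -0.004, 0.0]
wrist_force: [-0.1, 0.1, -1.0]
finger_gap: 0.0428
gripper_force: 41.0
```

Emit:
apply_moves(moves=[[-1, 0, 0, 0, 0], [-1, 0, 0, 0, 0], [-1, 0, 0, 0, 0]])

```text
time_s: 27.87
tool_pos: [0.6439, 0.1297, 0.0379]
eef_rot: [0.992, 0.129, 0.002, 0.0]
wrist_force: [0.2, 0.0, -0.4]
finger_gap: 0.043
gripper_force: 41.1
```

Emit:
apply_moves(moves=[[-1, -0.004, 0, 0.008, 0], [-1, 0, 0, 0.008, 0], [-1, 0, 0, 0.006, 0], [-1, 0, 0, 0, 0], [-1, 0, 0, 0, 0], [-1, 0, 0, 0, 0], [-1, 0, 0, 0, 0]])

```text
time_s: 28.45
tool_pos: [0.64, 0.1294, 0.0245]
eef_rot: [0.992, 0.129, 0.0, -0.0]
wrist_force: [0.8, 0.2, -1.0]
finger_gap: 0.0428
gripper_force: 41.0
```

Emit:
apply_moves(moves=[[-1, 0, 0, 0.003, 0], [-1, 0, 0, 0.002, 0], [-1, 0, 0, 0, 0], [-1, 0, 0, 0, 0]])

```text
time_s: 28.78
tool_pos: [0.6402, 0.1293, 0.0223]
eef_rot: [0.992, 0.129, 0.0, 0.0]
wrist_force: [-0.3, 1.0, 1.9]
finger_gap: 0.0428
gripper_force: 41.2
```

```bash
python3 -c "
from h import *
print(tool())"
```

```text
(array([0.64015266, 0.12933606, 0.02230094]), np.float64(0.2588105815119824), {'time_s': 28.7833, 'q': array([9.19608767e-02, 5.10973824e-01, 1.65622976e+00, 1.38905289e-05,
       9.73959468e-01, 1.40393883e+00]), 'qvel': array([-0.00027343,  0.00072782,  0.00177709,  0.0006726 , -0.00157593,
       -0.00045766]), 'joint_efforts': array([-9.37686930e-02, -4.49453437e+01, -2.45666778e+01, -4.89308135e-03,
       -1.88458194e-01, -3.32121497e-03]), 'tool_pos': array([0.64015266, 0.12933606, 0.02230094]), 'eef_rot': array([9.91638791e-01, 1.29044419e-01, 2.14867181e-04, 2.30075698e-06]), 'wrist_force': array([-0.32206029,  0.95326789,  1.86436486]), 'wrist_torque': array([0.02123846, 0.13341429, 0.00214344]), 'gripper_force': 41.19571609888226, 'finger_gap': 0.04278401420150022})
```

Contact is starting (about 2 N). Release, wait and rise.

Emit:
apply_moves(moves=[[0.1, 0, 0, 0, 0], [0.2, 0, 0, 0, 0], [0.5, 0, 0, 0, 0], [0.5, 0, 0, 0, 0], [0.5, 0, 0, 0, 0], [0.5, 0, 0, 0, 0], [0.5, 0, 0, -0.03, 0], [0.5, 0, 0, -0.06, 0], [0.5, 0, 0, -0.06, 0], [0.5, 0, 0, -0.06, 0]], force=20)

```text
time_s: 29.62
tool_pos: [0.6397, 0.1293, 0.1288]
eef_rot: [0.992, 0.129, -0.0, -0.0]
wrist_force: [1.0, 0.3, -0.7]
finger_gap: 0.0641
gripper_force: 0.0
```

Emit:
apply_moves(moves=[[0.2, 0, 0, -0.03, 0], [0.2, 0, 0, 0, 0], [0.2, 0, 0, 0, 0], [0.2, 0, 0, 0, 0]])

```text
time_s: 29.95
tool_pos: [0.6388, 0.1292, 0.1409]
eef_rot: [0.992, 0.129, -0.001, -0.0]
wrist_force: [-0.5, -0.0, -1.2]
finger_gap: 0.0509
gripper_force: 0.0
```

Run:
```python
from h import *
c=get_calibration("wrist"); im,D=grab_frame("wrist"); np.savez("/tmp/w11",im=im,D=D,E=c["extrinsics"]); save(im,"w11.png")
# puck top by depth
v,u=np.mgrid[0:480:2,150:480:2]; P=np.array([pt(c,D,a,b) for a,b in zip(u.ravel().astype(float),v.ravel())]); ok=(abs(P[:,2]-.058)<.004)&(D[v,u].ravel()>0)&(np.hypot(P[:,0]-.64,P[:,1]-.128)<.05)
Q=P[ok]; print(len(Q),"puck top",cv2.minEnclosingCircle(Q[:,:2].astype(np.float32)),Q[:,2].mean(),Q[:,2].std())
# green is last placed -> order of return: green, blue, red
route(15,[(*M["green"],.15),(.4483,-.3687,.15),(.4483,-.3687,.0215)],step=.04)
```

```text
835 puck top ((0.6376996636390686, 0.12900516390800476), 0.021987708285450935) 0.056775632276760135 0.0010982195863049886
at [0.6383 0.1291 0.1399] 14.83 t 30.0 gap 0.0512
turn 1 x -0.006
14 x [-0.0445, 0.0617, -0.0014]
1 x [-0.0012, -0.0009, -0.0]
4 x [0.0, 0.0, 0.0642]
```

The puck is within 2 mm of the pad centre and its top is at the right height. I bring back red first.

Run:
```python
from h import *
route(14.9,[(.5353,-.3451,.14),(.5353,-.3451,.025)],step=.04)
```

```text
at [0.6383 0.1291 0.1399] 14.83 t 30.0 gap 0.0512
turn 1 x -0.0025
13 x [-0.0341, 0.0664, -0.0]
3 x [0.0, 0.0, 0.0767]
```

Emit:
apply_moves(moves=[[0.2, -0.0341, 0.0664, 0, 0], [0.2, -0.0341, 0.0664, 0, 0], [0.2, -0.0341, 0.0664, 0, 0], [0.2, -0.0341, 0.0664, 0, 0], [0.2, -0.0341, 0.0664, 0, 0], [0.2, -0.0341, 0.0664, 0, 0], [0.2, -0.0341, 0.0664, 0, 0], [0.2, -0.0341, 0.0664, 0, 0], [0.2, -0.0341, 0.0664, 0, 0], [0.2, -0.0341, 0.0664, 0, 0]])

```text
time_s: 30.83
tool_pos: [0.5579, -0.2362, 0.1394]
eef_rot: [0.992, 0.129, -0.002, -0.001]
wrist_force: [0.6, -0.6, -0.1]
finger_gap: 0.0512
gripper_force: 0.0
```

Emit:
apply_moves(moves=[[0.2, -0.0341, 0.0664, 0, 0], [0.2, -0.0341, 0.0664, 0, 0], [0.2, -0.0341, 0.0664, 0, 0], [0.2, 0, 0, 0, 0], [0.2, 0, 0, 0, 0], [0.2, 0, 0, 0, 0], [0.2, 0, 0, 0, 0]])

```text
time_s: 31.42
tool_pos: [0.5356, -0.3429, 0.1404]
eef_rot: [0.992, 0.13, -0.001, -0.001]
wrist_force: [0.1, 0.6, 0.1]
finger_gap: 0.0511
gripper_force: 0.0
```

Run:
```python
from h import *
route(14.9,[(.5353,-.3451,.14),(.5353,-.3451,.025)],step=.04)
c=get_calibration("wrist"); im,D=grab_frame("wrist"); caps(im,c,(250,370,100,470),.058)
```

```text
at [ 0.5356 -0.3429  0.1404] 14.89 t 31.42 gap 0.0511
turn 1 x -0.0003
1 x [-0.0018, 0.0042, 0.0007]
3 x [0.0, 0.0, 0.0767]
red 0.534 -0.3447 r 0.0126
blue 0.4928 -0.3564 r 0.0133
green 0.4521 -0.3671 r 0.0143
```

Emit:
apply_moves(moves=[[0.2, -0.005, 0.003, 0.05, 0], [0.2, 0, 0, 0.06, 0], [0.2, 0, 0, 0.06, 0], [0.2, 0, 0, 0.03, 0], [0.2, 0, 0, 0.028, 0], [-0.3, 0, 0, 0, 0], [-0.3, 0, 0, 0, 0], [-1, 0, 0, 0, 0], [-1, 0, 0, 0, 0], [-1, 0, 0, 0, 0]])

```text
time_s: 32.3
tool_pos: [0.5353, -0.3478, 0.0299]
eef_rot: [0.992, 0.129, 0.001, 0.001]
wrist_force: [-0.1, 1.0, 0.7]
finger_gap: 0.0233
gripper_force: 21.4
```

Emit:
apply_moves(moves=[[-1, 0, 0, 0, 0], [-1, 0, 0, 0, 0], [-1, 0, 0, 0, 0]])

```text
time_s: 32.55
tool_pos: [0.5346, -0.3473, 0.0289]
eef_rot: [0.992, 0.129, 0.001, 0.001]
wrist_force: [-0.2, -0.2, 2.1]
finger_gap: 0.0234
gripper_force: 21.5
```

Emit:
apply_moves(moves=[[-1, 0, 0, -0.02, 0], [-1, 0, 0, -0.05, 0], [-1, 0, 0, -0.06, 0], [-1, 0, 0, -0.06, 0], [-1, 0, 0, -0.03, -0.16], [-1, 0, 0, 0, -0.2], [-1, 0, 0, 0, -0.2], [-1, 0, 0, 0, -0.2], [-1, 0, 0, 0, -0.2], [-1, 0, 0, 0, 0]])

```text
time_s: 33.38
tool_pos: [0.534, -0.3467, 0.1385]
eef_rot: [0.932, 0.362, 0.0, 0.0]
wrist_force: [0.8, 0.1, -1.1]
finger_gap: 0.0238
gripper_force: 21.4
```

Run:
```python
from h import *
route(42.5,[(.5545,-.1125,.135),(.5545,-.1125,.033)],step=.033)
```

```text
at [ 0.534  -0.3467  0.1385] 42.42 t 33.38 gap 0.0238
turn 1 x -0.0027
8 x [0.0433, -0.0397, 0.0009]
4 x [0.0, 0.0, 0.051]
```

Emit:
apply_moves(moves=[[-1, 0.0437, -0.0397, 0, 0], [-1, 0.0437, -0.0397, 0, 0], [-1, 0.0437, -0.0397, 0, 0], [-1, 0.0437, -0.0397, 0, 0], [-1, 0.0437, -0.0397, 0, 0], [-1, 0.0437, -0.0397, 0, 0], [-1, 0.0437, -0.0397, 0, 0], [-1, 0.0437, -0.0397, 0, 0], [-1, 0, 0, 0, 0], [-1, 0, 0, 0, 0]])

```text
time_s: 34.22
tool_pos: [0.5563, -0.1102, 0.1382]
eef_rot: [0.932, 0.362, -0.0, 0.0]
wrist_force: [-0.7, -0.6, -0.3]
finger_gap: 0.0234
gripper_force: 21.4
```

Emit:
apply_moves(moves=[[-1, 0, 0, 0.05, 0], [-1, 0, 0, 0.06, 0], [-1, 0, 0, 0.05, 0], [-1, 0, 0, 0.02, 0], [-1, 0, 0, 0.01, 0], [-1, 0, 0, 0, 0], [-1, 0, 0, 0, 0], [-1, 0, 0, 0, 0]])

```text
time_s: 34.88
tool_pos: [0.558, -0.1125, 0.0448]
eef_rot: [0.933, 0.361, 0.001, 0.001]
wrist_force: [0.1, 0.7, -0.8]
finger_gap: 0.0234
gripper_force: 21.4
```

Run:
```python
from h import *
route(42.5,[(.5555,-.1115,.035)],step=.033)
```

```text
at [ 0.558  -0.1125  0.0448] 42.3 t 34.88 gap 0.0234
turn 1 x -0.0071
1 x [-0.0023, -0.0049, 0.0196]
```

Emit:
apply_moves(moves=[[-1, -0.002, -0.003, 0.008, 0], [-1, 0, 0, 0.006, 0], [-1, 0, 0, 0.002, 0], [-1, 0, 0, 0, 0], [-1, 0, 0, 0, 0]])

```text
time_s: 35.3
tool_pos: [0.5546, -0.1112, 0.035]
eef_rot: [0.933, 0.361, 0.0, 0.0]
wrist_force: [-0.8, -0.4, 0.4]
finger_gap: 0.0232
gripper_force: 21.4
```

Emit:
apply_moves(moves=[[-1, 0, 0, 0.001, 0], [-1, 0, 0, 0, 0], [-0.3, 0, 0, 0, 0], [-0.3, 0, 0, 0, 0], [0.2, 0, 0, 0, 0], [0.2, 0, 0, 0, 0], [0.2, 0, 0, 0, 0], [0.2, 0, 0, -0.03, 0], [0.2, 0, 0, -0.05, 0], [0.2, 0, 0, -0.06, 0]])

```text
time_s: 36.13
tool_pos: [0.5524, -0.1105, 0.1027]
eef_rot: [0.933, 0.361, -0.002, -0.002]
wrist_force: [-0.0, 0.6, 0.8]
finger_gap: 0.0516
gripper_force: 0.0
```

Emit:
apply_moves(moves=[[0.2, 0, 0, -0.06, 0], [0.2, 0, 0, 0, 0], [0.2, 0, 0, 0, 0], [0.2, 0, 0, 0, 0]])

```text
time_s: 36.47
tool_pos: [0.5542, -0.1111, 0.1341]
eef_rot: [0.933, 0.361, -0.0, -0.0]
wrist_force: [-0.7, -0.3, -0.1]
finger_gap: 0.0511
gripper_force: 0.0
```

Run:
```python
from h import *
c=get_calibration("wrist"); im,D=grab_frame("wrist"); save(im,"w12.png"); caps(im,c,(250,390,100,470),.064)
route(15,[(.4915,-.357,.14)],step=.04)
```

```text
red 0.554 -0.1102 r 0.0124
at [ 0.5535 -0.1109  0.1331] 42.33 t 36.52 gap 0.0512
turn 5 x 0.1908
7 x [-0.0353, 0.0633, -0.002]
```

Red is back within about 3 mm of its start. Now blue.

Emit:
apply_moves(moves=[[0.2, 0, 0, 0, 0.19], [0.2, 0, 0, 0, 0.19], [0.2, 0, 0, 0, 0.19], [0.2, 0, 0, 0, 0.19], [0.2, 0, 0, 0, 0.19], [0.2, -0.0353, 0.0633, 0, 0], [0.2, -0.0353, 0.0633, 0, 0], [0.2, -0.0353, 0.0633, 0, 0], [0.2, -0.0353, 0.0633, 0, 0], [0.2, -0.0353, 0.0633, 0, 0]])

```text
time_s: 37.35
tool_pos: [0.5088, -0.2874, 0.132]
eef_rot: [0.991, 0.132, -0.002, -0.001]
wrist_force: [0.9, -0.5, -0.0]
finger_gap: 0.0519
gripper_force: 0.0
```

Emit:
apply_moves(moves=[[0.2, -0.0353, 0.0633, 0, 0], [0.2, -0.0353, 0.0633, 0, 0], [0.2, 0, 0, 0, 0], [0.2, 0, 0, 0, 0], [0.2, 0, 0, 0, 0], [0.2, 0, 0, 0, 0]])

```text
time_s: 37.85
tool_pos: [0.4926, -0.3555, 0.1329]
eef_rot: [0.991, 0.132, -0.001, -0.001]
wrist_force: [0.6, 0.6, -0.5]
finger_gap: 0.0514
gripper_force: 0.0
```

Run:
```python
from h import *
c=get_calibration("wrist"); im,D=grab_frame("wrist"); caps(im,c,(250,370,100,470),.058)
route(15,[(.4915,-.357,.14),(.4915,-.357,.026)],step=.04)
```

```text
blue 0.4917 -0.3571 r 0.0125
green 0.4512 -0.3672 r 0.0135
at [ 0.4929 -0.3554  0.1333] 15.21 t 37.9 gap 0.051
turn 1 x 0.0072
1 x [-0.0036, 0.0023, -0.0135]
3 x [0.0, 0.0, 0.076]
```

Emit:
apply_moves(moves=[[0.2, -0.003, 0.002, 0.05, 0], [0.2, 0, 0, 0.06, 0], [0.2, 0, 0, 0.05, 0], [0.2, 0, 0, 0.03, 0], [0.2, 0, 0, 0.024, 0], [-0.3, 0, 0, 0, 0], [-0.3, 0, 0, 0, 0], [-1, 0, 0, 0, 0], [-1, 0, 0, 0, 0], [-1, 0, 0, 0, 0]])

```text
time_s: 38.73
tool_pos: [0.493, -0.3595, 0.0291]
eef_rot: [0.991, 0.132, 0.001, 0.001]
wrist_force: [0.4, 0.2, -1.0]
finger_gap: 0.0234
gripper_force: 20.3
```

Emit:
apply_moves(moves=[[-1, 0, 0, 0, 0], [-1, 0, 0, 0, 0], [-1, 0, 0, 0, 0]])

```text
time_s: 38.98
tool_pos: [0.4922, -0.3591, 0.0281]
eef_rot: [0.991, 0.131, 0.0, 0.0]
wrist_force: [-0.1, -0.2, 1.6]
finger_gap: 0.0239
gripper_force: 20.4
```

Emit:
apply_moves(moves=[[-1, 0, 0, -0.02, 0], [-1, 0, 0, -0.05, 0], [-1, 0, 0, -0.06, 0], [-1, 0, 0, -0.06, 0], [-1, 0, 0, -0.03, 0.18], [-1, 0, 0, 0, 0.2], [-1, 0, 0, 0, 0.2], [-1, 0, 0, 0, 0.2], [-1, 0, 0, 0, 0.2], [-1, 0, 0, 0, 0.16]])

```text
time_s: 39.82
tool_pos: [0.4918, -0.3587, 0.1382]
eef_rot: [0.988, -0.155, 0.0, 0.0]
wrist_force: [0.2, 0.6, 0.0]
finger_gap: 0.0233
gripper_force: 20.3
```

Emit:
apply_moves(moves=[[-1, 0, 0, 0, 0], [-1, 0, 0, 0, 0]])

```text
time_s: 39.98
tool_pos: [0.4919, -0.3587, 0.1379]
eef_rot: [0.988, -0.152, 0.0, 0.0]
wrist_force: [0.6, -0.3, 0.1]
finger_gap: 0.0235
gripper_force: 20.3
```

Run:
```python
from h import *
route(-17.5,[(.4864,-.128,.135),(.4864,-.128,.04)],step=.033)
```

```text
at [ 0.4919 -0.3587  0.1379] -17.43 t 39.98 gap 0.0235
turn 1 x 0.0025
7 x [-0.0213, -0.0624, 0.0008]
3 x [0.0, -0.0, 0.0633]
```

Its rack height in hand is z = 0.034.

Emit:
apply_moves(moves=[[-1, -0.0213, -0.0624, 0, 0], [-1, -0.0213, -0.0624, 0, 0], [-1, -0.0213, -0.0624, 0, 0], [-1, -0.0213, -0.0624, 0, 0], [-1, -0.0213, -0.0624, 0, 0], [-1, -0.0213, -0.0624, 0, 0], [-1, -0.0213, -0.0624, 0, 0], [-1, 0, 0, 0, 0], [-1, 0, 0, 0, 0], [-1, 0, 0, 0, 0]])

```text
time_s: 40.82
tool_pos: [0.487, -0.1283, 0.1379]
eef_rot: [0.988, -0.152, 0.001, 0.0]
wrist_force: [-0.4, -0.4, 0.1]
finger_gap: 0.0237
gripper_force: 20.3
```

Emit:
apply_moves(moves=[[-1, 0, 0, 0.05, 0], [-1, 0, 0, 0.06, 0], [-1, 0, 0, 0.05, 0], [-1, 0, 0, 0.02, 0], [-1, 0, 0, 0.01, 0], [-1, 0, 0, 0, 0], [-1, 0, 0, 0, 0], [-1, 0, 0, 0, 0], [-1, 0, 0, 0, 0]])

```text
time_s: 41.57
tool_pos: [0.4881, -0.1287, 0.0441]
eef_rot: [0.988, -0.153, 0.002, 0.0]
wrist_force: [0.2, -0.2, 0.4]
finger_gap: 0.0235
gripper_force: 20.3
```

Run:
```python
from h import *
route(-17.5,[(.4864,-.128,.0342)],step=.033)
```

```text
at [ 0.4881 -0.1287  0.0441] -17.55 t 41.57 gap 0.0235
turn 1 x -0.0016
1 x [-0.0037, -0.0002, 0.0197]
```

Emit:
apply_moves(moves=[[-1, -0.002, 0, 0.008, 0], [-1, 0, 0, 0.006, 0], [-1, 0, 0, 0.002, 0], [-1, 0, 0, 0, 0], [-1, 0, 0, 0, 0]])

```text
time_s: 41.98
tool_pos: [0.4855, -0.1275, 0.0343]
eef_rot: [0.988, -0.152, -0.0, -0.0]
wrist_force: [-0.1, 0.5, -0.5]
finger_gap: 0.0236
gripper_force: 20.3
```

Emit:
apply_moves(moves=[[-1, 0, 0, 0.001, 0], [-1, 0, 0, 0, 0], [-0.3, 0, 0, 0, 0], [-0.3, 0, 0, 0, 0], [0.2, 0, 0, 0, 0], [0.2, 0, 0, 0, 0], [0.2, 0, 0, 0, 0], [0.2, 0, 0, -0.03, 0], [0.2, 0, 0, -0.05, 0], [0.2, 0, 0, -0.06, 0]])

```text
time_s: 42.82
tool_pos: [0.4836, -0.1268, 0.1025]
eef_rot: [0.988, -0.153, -0.003, -0.001]
wrist_force: [-0.3, -0.6, -0.3]
finger_gap: 0.0513
gripper_force: 0.0
```

Emit:
apply_moves(moves=[[0.2, 0, 0, -0.06, 0], [0.2, 0, 0, 0, 0], [0.2, 0, 0, 0, 0], [0.2, 0, 0, 0, 0]])

```text
time_s: 43.15
tool_pos: [0.4853, -0.1275, 0.1336]
eef_rot: [0.988, -0.153, -0.0, -0.0]
wrist_force: [-0.3, 0.3, -0.4]
finger_gap: 0.0513
gripper_force: 0.0
```

Run:
```python
from h import *
c=get_calibration("wrist"); im,D=grab_frame("wrist"); save(im,"w13.png"); caps(im,c,(200,440,60,290),.064)
route(15,[(.449,-.368,.135)],step=.04)
```

```text
red 0.5525 -0.1121 r 0.0111
blue 0.4842 -0.1252 r 0.0108
at [ 0.4846 -0.1272  0.1327] -17.55 t 43.2 gap 0.0509
turn 6 x -0.1893
7 x [-0.0276, 0.0638, -0.0007]
```

Red and blue are both within 4 mm of their starts. Now green.

Emit:
apply_moves(moves=[[0.2, 0, 0, 0, -0.19], [0.2, 0, 0, 0, -0.19], [0.2, 0, 0, 0, -0.19], [0.2, 0, 0, 0, -0.19], [0.2, 0, 0, 0, -0.19], [0.2, 0, 0, 0, -0.19], [0.2, -0.0276, 0.0638, 0, 0], [0.2, -0.0276, 0.0638, 0, 0], [0.2, -0.0276, 0.0638, 0, 0], [0.2, -0.0276, 0.0638, 0, 0]])

```text
time_s: 44.03
tool_pos: [0.4641, -0.2654, 0.1316]
eef_rot: [0.991, 0.132, -0.001, -0.001]
wrist_force: [0.6, -0.7, -0.0]
finger_gap: 0.0512
gripper_force: 0.0
```

Emit:
apply_moves(moves=[[0.2, -0.0276, 0.0638, 0, 0], [0.2, -0.0276, 0.0638, 0, 0], [0.2, -0.0276, 0.0638, 0, 0], [0.2, 0, 0, 0, 0], [0.2, 0, 0, 0, 0], [0.2, 0, 0, 0, 0], [0.2, 0, 0, 0, 0]])

```text
time_s: 44.62
tool_pos: [0.4501, -0.3666, 0.1324]
eef_rot: [0.991, 0.132, -0.001, -0.001]
wrist_force: [-0.1, 0.4, 0.3]
finger_gap: 0.0511
gripper_force: 0.0
```

Run:
```python
from h import *
c=get_calibration("wrist"); im,D=grab_frame("wrist"); caps(im,c,(250,370,100,470),.058)
route(15,[(.449,-.368,.135),(.449,-.368,.026)],step=.04)
```

```text
green 0.4498 -0.3676 r 0.0129
at [ 0.4504 -0.3666  0.1328] 15.19 t 44.67 gap 0.051
turn 1 x 0.0068
1 x [-0.0034, 0.0021, -0.0045]
3 x [0.0, 0.0, 0.0727]
```

Emit:
apply_moves(moves=[[0.2, -0.002, 0.001, 0.05, 0], [0.2, 0, 0, 0.06, 0], [0.2, 0, 0, 0.05, 0], [0.2, 0, 0, 0.03, 0], [0.2, 0, 0, 0.023, 0], [-0.3, 0, 0, 0, 0], [-0.3, 0, 0, 0, 0], [-1, 0, 0, 0, 0], [-1, 0, 0, 0, 0], [-1, 0, 0, 0, 0]])

```text
time_s: 45.5
tool_pos: [0.4508, -0.3701, 0.029]
eef_rot: [0.991, 0.132, 0.001, 0.001]
wrist_force: [0.6, 0.4, 0.3]
finger_gap: 0.0235
gripper_force: 20.4
```

Emit:
apply_moves(moves=[[-1, 0, 0, 0, 0], [-1, 0, 0, 0, 0], [-1, 0, 0, 0, 0]])

```text
time_s: 45.75
tool_pos: [0.4503, -0.3696, 0.0282]
eef_rot: [0.991, 0.131, 0.0, 0.001]
wrist_force: [1.0, 0.4, 1.5]
finger_gap: 0.023
gripper_force: 20.6
```

Emit:
apply_moves(moves=[[-1, 0, 0, -0.02, 0], [-1, 0, 0, -0.05, 0], [-1, 0, 0, -0.06, 0], [-1, 0, 0, -0.06, 0], [-1, 0, 0, -0.03, -0.2], [-1, 0, 0, 0, -0.235], [-1, 0, 0, 0, -0.235], [-1, 0, 0, 0, -0.235], [-1, 0, 0, 0, -0.235], [-1, 0, 0, 0, -0.235]])

```text
time_s: 46.58
tool_pos: [0.4497, -0.3691, 0.1381]
eef_rot: [0.888, 0.46, 0.0, 0.0]
wrist_force: [0.4, -0.9, -0.1]
finger_gap: 0.0228
gripper_force: 20.5
```

Emit:
apply_moves(moves=[[-1, 0, 0, 0, -0.235], [-1, 0, 0, 0, -0.235], [-1, 0, 0, 0, -0.235], [-1, 0, 0, 0, -0.235], [-1, 0, 0, 0, -0.235], [-1, 0, 0, 0, -0.235], [-1, 0, 0, 0, -0.235], [-1, 0, 0, 0, 0], [-1, 0, 0, 0, 0], [-1, 0, 0, 0, 0]])

```text
time_s: 47.42
tool_pos: [0.4498, -0.3692, 0.1377]
eef_rot: [0.633, 0.774, -0.0, 0.0]
wrist_force: [-0.7, -0.3, 0.5]
finger_gap: 0.0229
gripper_force: 20.5
```

Run:
```python
from h import *
route(102.5,[(.5333,-.1784,.135),(.5333,-.1784,.04)],step=.033)
```

```text
at [ 0.4498 -0.3692  0.1377] 101.49 t 47.42 gap 0.0229
turn 1 x -0.0353
7 x [0.048, 0.0351, 0.0008]
3 x [0.0, 0.0, 0.0633]
```

Emit:
apply_moves(moves=[[-1, 0, 0, 0, -0.035], [-1, 0.048, 0.0351, 0, 0], [-1, 0.048, 0.0351, 0, 0], [-1, 0.048, 0.0351, 0, 0], [-1, 0.048, 0.0351, 0, 0], [-1, 0.048, 0.0351, 0, 0], [-1, 0.048, 0.0351, 0, 0], [-1, 0.048, 0.0351, 0, 0], [-1, 0, 0, 0, 0], [-1, 0, 0, 0, 0]])

```text
time_s: 48.25
tool_pos: [0.5334, -0.177, 0.1375]
eef_rot: [0.624, 0.782, -0.0, 0.0]
wrist_force: [-0.0, 0.2, -0.0]
finger_gap: 0.023
gripper_force: 20.5
```

Emit:
apply_moves(moves=[[-1, 0, 0, 0.05, 0], [-1, 0, 0, 0.06, 0], [-1, 0, 0, 0.05, 0], [-1, 0, 0, 0.02, 0], [-1, 0, 0, 0.01, 0], [-1, 0, 0, 0, 0], [-1, 0, 0, 0, 0], [-1, 0, 0, 0, 0], [-1, 0, 0, 0, 0]])

```text
time_s: 49.0
tool_pos: [0.5345, -0.1792, 0.0443]
eef_rot: [0.625, 0.781, 0.0, 0.002]
wrist_force: [0.2, 0.8, 0.5]
finger_gap: 0.0231
gripper_force: 20.5
```

Run:
```python
from h import *
route(102.5,[(.5333,-.1784,.0342)],step=.033)
```

```text
at [ 0.5345 -0.1792  0.0443] 102.63 t 49.0 gap 0.0231
turn 1 x 0.0044
1 x [0.0021, -0.0019, 0.0202]
```

Emit:
apply_moves(moves=[[-1, 0, 0, 0.008, 0], [-1, 0, 0, 0.006, 0], [-1, 0, 0, 0.002, 0], [-1, 0, 0, 0, 0], [-1, 0, 0, 0, 0]])

```text
time_s: 49.42
tool_pos: [0.5329, -0.1783, 0.0343]
eef_rot: [0.625, 0.781, -0.0, -0.0]
wrist_force: [0.1, -1.3, -0.4]
finger_gap: 0.0235
gripper_force: 20.5
```

Emit:
apply_moves(moves=[[-1, 0, 0, 0.001, 0], [-1, 0, 0, 0, 0], [-0.3, 0, 0, 0, 0], [-0.3, 0, 0, 0, 0], [0.2, 0, 0, 0, 0], [0.2, 0, 0, 0, 0], [0.2, 0, 0, 0, 0], [0.2, 0, 0, -0.03, 0], [0.2, 0, 0, -0.05, 0], [0.2, 0, 0, -0.06, 0]])

```text
time_s: 50.25
tool_pos: [0.5308, -0.1774, 0.1022]
eef_rot: [0.625, 0.781, -0.001, -0.003]
wrist_force: [0.2, -0.5, 0.1]
finger_gap: 0.0513
gripper_force: 0.0
```

Emit:
apply_moves(moves=[[0.2, 0, 0, -0.06, 0], [0.2, 0, 0, -0.06, 0], [0.2, 0, 0, -0.06, 0], [0.2, -0.06, 0, -0.04, 0], [0.2, -0.06, 0, 0, 0], [0.2, -0.06, 0, 0, 0], [0.2, 0, 0, 0, 0], [0.2, 0, 0, 0, 0], [0.2, 0, 0, 0, 0], [0.2, 0, 0, 0, 0]])

```text
time_s: 51.08
tool_pos: [0.5521, -0.265, 0.2131]
eef_rot: [0.625, 0.781, 0.0, -0.001]
wrist_force: [0.1, -0.4, -0.1]
finger_gap: 0.0515
gripper_force: 0.0
```

Run:
```python
from h import *
c=get_calibration("wrist"); im,D=grab_frame("wrist"); save(im,"w14.png"); caps(im,c,(180,470,0,330),.064); print(tool()[:2])
```

```text
red 0.6632 -0.2994 r 0.0404
blue 0.4846 -0.1264 r 0.0112
green 0.5333 -0.1813 r 0.0118
(array([ 0.55223217, -0.26489069,  0.21331354]), np.float64(1.7923029650643347))
```

View pics/w14.png

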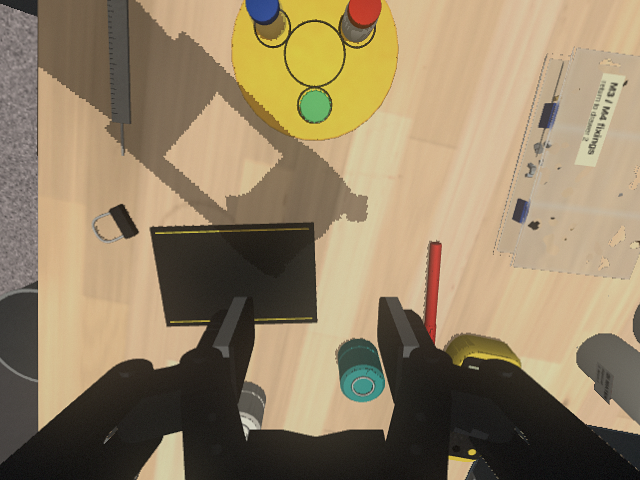

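All three vials stand upright on their rings, with green at (315,105), blue at (270,20) and red at (360,20). Each is within about 4 mm of its start, and the arm is clear of everything. Handing in.

```bash
python3 -c "
from station import hand_in
print(hand_in())"
```

```text
the job is handed in; nothing more can be done
None
```

The job is handed in at about 51 s of 144 s (the hand-in gave no verdict): by camera the puck stands within 2 mm of the pad's middle, and all three vials are upright on their own rings, about 4 mm or less from where they started.

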